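# Nest the bait-bowl cover with the upturned covers

## Robot

A 6-joint arm with a two-finger parallel gripper is mounted at the origin on the work surface. World frame = base frame: x ahead of the robot, y to its left, z up, the work surface at z = 0. Lengths are in m, angles in rad, forces in N, time in s.
With the tool pointing down it reaches from about 0.3 to 0.75 m from the base axis. Payload 8.5 kg.
Tool frame: the origin (TCP) lies midway between the tips of the shut fingers; the grasp point (between the pads) lies 19 mm behind it; z points along the fingers, y is the line along which they close (so a half turn about z gives the same grasp; the last joint's range is limited). The gripper opens to 88 mm and grips with 3 to 60 N. Pads are 18 mm wide; open, the fingers measure 123 mm over their backs; the gripper's body (75 mm by 187 mm) begins 45 mm behind the grasp point.
Start: joints at [1.115, 0.381, 1.297, -0, 1.464, -0.215], TCP at [0.131, 0.534, 0.239] pointing down, gripper open.
Joint ranges: [-3.11, 3.11], [-0.89, 2.33], [0.22, 2.48], [-1.42, 4.56], [0.17, 2.85], [-2.88, 2.88]. Speed limits (rad/s): [2.39, 2.39, 3.14, 3.14, 3.14, 3.14].

## Interface

Orientations are given as a 3x3 rotation matrix whose columns are the frame's x, y, z axes.
In Python, from plant import * gives the robot as it stands.
- The arm moves only by the tool jog_arm, never from a script. Its argument "series" is a list of rows, each a list of 7 numbers: the turn, a rotation vector about the tool's x, y, z in degrees, then the shift along the tool's x, y, z in m, then the opening in per cent of the stroke, from 0 (shut) to 100 (fully open). In form: [[wx, wy, wz, dx, dy, dz, grip], ...]. A call has 1 to 5 rows; each row is the pose to reach, as a shift and turn from the pose commanded when the call began, along the tool's axes at that moment; what a row does not reach only later rows make up. A row lasts 1/10 s, in which the tool goes at most 50 mm and 8.59 degrees, less where a joint would pass 70% of its speed; a pose out of reach is approached as far as the arm can. A call with a gripper value outside its range is refused whole. The fingers move at their own pace and stop on an object; "squeeze" is the grip in N (left out, the last holds). Time passes only in rows, so rows that repeat a pose let the fingers close. It gives the time, the measured TCP pose, the force, the opening and the grip force at its end, in the units of the state.
- sense(): the state, without advancing time (a new reading comes with each control period).
- capture(name): name is "scene" or "top" or "wrist"; returns (picture, depth): 400x640x3 uint8, red, green, blue; 400x640 float32, m along the optical axis (not along the pixel's ray), 0 where there is no reading.
- camera_info(name): a dict with "camera_matrix" (3x3 intrinsics, pixels), "extrinsics" (4x4, takes a point from world to camera coordinates). Camera axes: x right, y up, looking along -z (the intrinsics and any distortion apply to the point x, -y, -z); pixel columns grow to the right and rows downward; lengths in m; the calibration is good to about 2 mm. A picture is of the moment at which its call begins: read the wrist's pose just before it. camera_info takes no time and is no camera call; for the wrist camera it gives the pose at the moment of the call.
- job_done(): hands the job in; it is judged then, once.
The state is a dict: "time_s": time; "joints": joint angles; "qd": joint speeds; "joint_efforts": joint torques, N m; "tcp_pos": TCP position; "tool_rot": TCP orientation; "wrist_force": force on the tool from outside, world axes, zero at the start; "torque": the same for the moment, N m; "finger_gap": opening from 0.0 (shut) to 1.0 (fully open); "grip_force": force on a finger pad.
Only numpy, scipy, OpenCV 4.12 (cv2) and the standard library are available. Lean on these libraries where they do the work, as an engineer would, in place of code of your own. Each camera call takes 0.05 s, during which the arm holds its last target. There are 200 camera calls.

## Task

The bait bowl is empty: take its domed cover off and put it away with the pair of covers that lie upturned on the plank, hollow side up and cupped level inside the upper one. To turn it over, stand it on edge in one place of the wire rack, let go and take a fresh grip; then lower it all the way in by hand rather than dropping it. Leave the bowl, the pair, the tackle tray, the reel and the cork float where they are.

Things in the scene. Friction and masses are not known exactly. Their poses are not given: they have to be found in the camera images.
- cover_mid (a point): Cover to move, dome up on the bowl: aluminium dome, 148 mm across the rim, 37 mm deep over all including a foot ring on the crown (60 mm across, 10 mm high); about 0.12 kg. Point: on its axis, half-way (18.5 mm) between foot ring's edge and rim plane. z points out of the hollow (down at the start, up when upturned), x towards its lug, y across the lug. Its rim lies loose and flat on the bowl's flat rim.
- cover_lug (a point): Centre of that cover's one black rubber lug, 97 mm along x and 13.5 mm along z from cover_mid; same axes. The lug is a bar sticking straight out of the rim: 50 mm long (x, 72 to 122 mm off the axis), 18 mm wide (y: pinch across this, firmly), 10 mm thick (z, flush with the rim plane). So pinched, the fingers may lean any way in the x-z plane; leaning 45 degrees one way to take and 45 the other to put down turns the cover 90.
- second_cover_mid (a point): Upper cover of the upturned pair, into which the cover goes: same shape and axes (z up), lug pointing roughly away from the robot. Point: on its axis, half-way up (18.5 mm above its foot ring's edge, 31.5 mm above the plank). A cover cupped in it stands on its floor, 13 mm higher, with about 6 mm of play sideways; lugs one above another clear by 3 mm.
- base_cover_mid (a point): Lower cover of the pair, loose, standing on its foot ring on the plank: same shape and axes. Point: on its axis, half-way up, 18.5 mm above the plank.
- rack_mid (a point): Steel wire lid rack, fixed. Two rails along y, 80 mm apart, tops 17 mm above the plank; across them three hoops of 5 mm wire, 80 mm wide (x), tops 82 mm above the plank, at y = -56, 0, 56 mm: two places, each 51 mm clear. Point: middle hoop's top, 80 mm above the plank; z up.
- rack_place0 (a point): Middle of the rack's place at y = -28 mm, 80 mm above the plank: where the axis of a cover on edge comes to lie when its rim rests on both rails. Rack axes: a cover stands there with its axis along y, dome to either side. Let go, it tips a few degrees, dome side down, till its foot ring leans on a hoop.
- rack_place1 (a point): The same for the place at y = +28 mm.
- bowl_rim (a point): Centre of the green bait bowl's mouth, 75 mm above the plank; flat rim 156 mm across outside and 14 mm broad, foot 84 mm across, about 0.45 kg, loose.
- tray: Open aluminium tackle tray, 190 by 300 by 38 mm, three rubber lures and small tackle in it. Origin: centre of underside. Bystander.
- reel: Silver spinning reel lying on its side, about 130 by 110 by 95 mm high. Origin under its middle. Bystander.
- float: Cork float lying down, 74 mm long, 42 mm thick, a thin red stick through it, 125 mm long along x. Origin under its middle. Bystander.
There are look-alikes about, which are no part of the job. What is shaped like the part that bears second_cover_mid but red is not meant. What is shaped like the part that bears cover_mid but red is not meant.

How it is judged:
On the way, in this order (a step that is already met when the one before it is completed fails the run):
1. the cover stands on edge in the wire rack, let go (angle between cover_mid's own z axis and vertical between 1.2 and 1.85 rad and x of cover_mid in the frame of rack_mid between -0.03 and 0.03 m and y of cover_mid in the frame of rack_mid between -0.056 and 0.056 m and z of cover_mid in the frame of rack_mid between -0.015 and 0.012 m and contact force between the fingers and cover below 0.05 N and linear speed of cover below 0.05 m/s), for 0.3 s.
2. the cover, upturned, has been lowered right into the upper cover of the pair while still held by the fingers (contact force between the fingers and cover above 0.3 N and angle between cover_mid's own z axis and vertical below 0.2 rad and horizontal distance between cover_mid and second_cover_mid below 0.014 m and z of cover_mid in the frame of second_cover_mid between 0.007 and 0.02 m), for 0.1 s.
At the end, for the whole second after the job is handed in: The cover lies still, hollow side up, level to 4.5 degrees, centred to 10 mm in the upper cover of the pair and seated 10 to 16.5 mm above it; the pair is still nested likewise on the plank, within 30 mm of its place; the bowl stands upright within 30 mm of its place (angle between cover_mid's own z axis and vertical below 0.08 rad and horizontal distance between cover_mid and second_cover_mid below 0.01 m and z of cover_mid in the frame of second_cover_mid between 0.01 and 0.0165 m and horizontal distance between second_cover_mid and base_cover_mid below 0.01 m and z of second_cover_mid in the frame of base_cover_mid between 0.01 and 0.0165 m and angle between base_cover_mid's own z axis and vertical below 0.05 rad and height (world z) of base_cover_mid below 0.0225 m and linear speed of cover below 0.02 m/s and angular speed of cover below 0.2 rad/s and distance of each of base_cover_mid, bowl_rim from where it was at the start of the episode below 0.03 m and angle between bowl_rim's own z axis and vertical below 0.1 rad); the robot touches nothing.
It fails at once if the bait bowl is tipped over or pushed more than 30 mm (distance of bowl_rim from where it was at the start of the episode above 0.03 m or angle between bowl_rim's own z axis and vertical above 0.35 rad).
It fails at once if the upturned pair is pushed more than 30 mm (distance of base_cover_mid from where it was at the start of the episode above 0.03 m).
It fails at once if the tray, the reel or the float is moved more than 30 mm (distance of any of tray, reel, float from where it was at the start of the episode above 0.03 m).
It also fails if it takes over 56 s, if anything falls off the work surface, if the arm or the gripper's body presses on something with over 40 N, if the wrist force passes 120 N, or if a joint passes its speed limit or range.

## Working session

There is one attempt and no reset: what is moved stays moved. The work goes in short steps, Python scripts to look and compute and a tool call to move; the robot and the scene stay as the last step left them, time stands still between calls to the robot, and variables do not carry over. Pictures are saved under pics/ and viewed, at most 10 in all, crops included, and the job is handed in when it is done.

Besides the shell and the picture viewer there is one more tool, called after "Request:" as a command line: name --pt "numbers of a row" for each row, then --argument value for the rest. jog_arm: Moves the arm, as the interface text tells. Its arguments: {"type":"object","properties":{"series":{"type":"array"},"squeeze":{"type":"number"}},"required":["series"]}

```bash
ls; mkdir -p pics
python3 - <<'E'
from plant import *
import cv2,numpy as np
for n in ["scene","top"]:
    p,d=capture(n); cv2.imwrite(f"pics/{n}0.png",p[:,:,::-1]); np.savez(f"{n}0.npz",p=p,d=d,K=camera_info(n)["camera_matrix"],E=camera_info(n)["extrinsics"])
    print(camera_info(n))
print(sense())
E
```

```text
pics
{'camera_matrix': array([[367.92889021,   0.        , 318.87740717],
       [  0.        , 367.92889021, 198.72800103],
       [  0.        ,   0.        ,   1.        ]]), 'extrinsics': array([[-0.28658229,  0.95798867, -0.01132696,  0.1531878 ],
       [-0.77718892, -0.22555015,  0.58745597,  0.43455561],
       [ 0.56022136,  0.17715766,  0.80917686, -1.57666947],
       [ 0.        ,  0.        ,  0.        ,  1.        ]])}
{'camera_matrix': array([[471.38126621,   0.        , 311.62580206],
       [  0.        , 471.38126621, 191.14322443],
       [  0.        ,   0.        ,   1.        ]]), 'extrinsics': array([[-0.01524429, -0.99987165, -0.00492822,  0.04192331],
       [ 0.99056733, -0.01577333,  0.13611602, -0.60622492],
       [-0.13617629, -0.00280674,  0.99068065, -1.54592643],
       [ 0.        ,  0.        ,  0.        ,  1.        ]])}
{'time_s': 0.1, 'joints': array([ 1.11472461e+00,  3.81096980e-01,  1.29814742e+00, -5.48165241e-06,
        1.46356777e+00, -2.15310697e-01]), 'qd': array([-3.73204372e-05, -1.23370015e-03, -1.80191344e-03, -8.32363285e-04,
       -1.36737585e-03,  2.92112271e-04]), 'joint_efforts': array([ 2.00645103e-03, -4.38648176e+01, -2.24909914e+01,  7.13641243e-02,
        3.42107238e-02, -9.23105927e-05]), 'tcp_pos': array([0.13104297, 0.53391106, 0.23822916]), 'tool_rot': array([[-9.71156869e-01,  2.38440879e-01, -5.32212798e-04],
       [ 2.38441336e-01,  9.71156283e-01, -1.09727088e-03],
       [ 2.55227571e-04, -1.19252368e-03, -9.99999256e-01]]), 'wrist_force': array([-0.39490072,  1.00674979, -0.26022506]), 'torque': array([-0.02873215,  0.01133161,  0.01531231]), 'grip_force': 0.0, 'finger_gap': 0.9993754452291586}
```

View pics/top0.png

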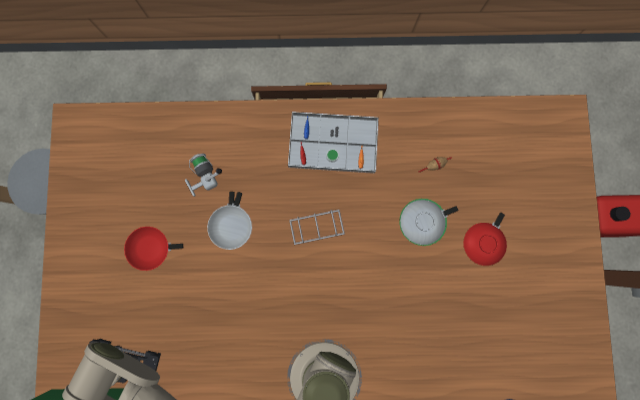

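View pics/scene0.png

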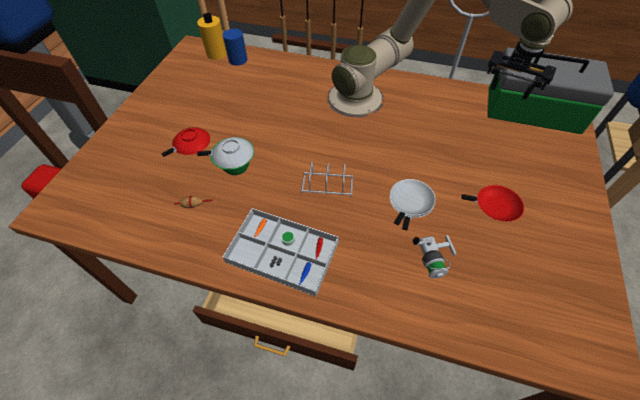

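Top view: cover on the bowl at (424,222) with lug at (451,211); pair at (230,228) with lugs up at about (232,198)/(237,199); rack at (317,227). Now measuring.

```bash
cat > h.py <<'E'
import numpy as np,cv2
def cloud(p,d,K,E):
    v,u=np.mgrid[:d.shape[0],:d.shape[1]]
    c=np.stack([(u-K[0,2])/K[0,0]*d,-(v-K[1,2])/K[1,1]*d,-d],-1)
    w=(c-E[:3,3])@E[:3,:3]
    w[d<=0]=np.nan
    return w
def proj(P,K,E):
    c=np.atleast_2d(P)@E[:3,:3].T+E[:3,3]
    return np.stack([K[0,0]*c[:,0]/-c[:,2]+K[0,2],K[1,1]*-c[:,1]/-c[:,2]+K[1,2]],-1)
def load(n):
    z=np.load(n+".npz"); return z['p'],z['d'],z['K'],z['E']
def ray(u,v,z,K,E):
    r=E[:3,:3].T@np.array([(u-K[0,2])/K[0,0],-(v-K[1,2])/K[1,1],-1]); o=-E[:3,:3].T@E[:3,3]
    return o+r*(z-o[2])/r[2]
E
python3 - <<'E'
from h import *
np.set_printoptions(precision=4,suppress=True)
for n in ["top0","scene0"]:
    p,d,K,E=load(n); w=cloud(p,d,K,E); hsv=cv2.cvtColor(p,cv2.COLOR_RGB2HSV)
    print(n,"table z",np.nanmedian(w[...,2][(abs(w[...,0]-.35)<.05)&(abs(w[...,1])<.1)]))
    for nm,(cx,cy),z in [("cover",(.44,-.23),.04),("pair",(.43,.27),.02),("rack",(.43,.0),.008)]:
        c=ray(*{"top0":{"cover":(424,222),"pair":(230,228),"rack":(317,227)},"scene0":{"cover":(232,153),"pair":(412,199),"rack":(328,180)}}[n][nm],.05,K,E)
        m=(np.hypot(w[...,0]-c[0],w[...,1]-c[1])<.14)&(w[...,2]>z)&(w[...,2]<.2)
        V=hsv[...,2]; S=hsv[...,1]
        q=w[m]; print(nm,c,len(q),"zpct",np.percentile(q[:,2],[5,50,95]))
        dark=m&(V<60); b=w[dark]
        if len(b): print(" dark",b.shape,np.median(b,0),b.min(0),b.max(0))
        br=m&(V>100)&(S<60); b=w[br]
        if len(b): print(" bright",b.shape,b.mean(0),b.min(0),b.max(0))
        if nm!="rack":
            (x,y),r=cv2.minEnclosingCircle(b[:,:2].astype(np.float32)); print(" circ",x,y,r)
        else:
            print(cv2.minAreaRect(q[:,:2].astype(np.float32)))
t=cv2.imread("pics/top0.png")
a=[cv2.resize(t[y:y+65,x:x+65],(390,390),interpolation=cv2.INTER_CUBIC) for x,y in [(395,185),(198,185),(285,195)]]
s=cv2.imread("pics/scene0.png")
b=[cv2.resize(s[y:y+65,x:x+65],(390,390),interpolation=cv2.INTER_CUBIC) for x,y in [(195,120),(380,165),(295,150)]]
cv2.imwrite("pics/c0.png",cv2.resize(np.vstack([np.hstack(a),np.hstack(b)]),(798,532)))
E
```

```text
top0 table z -0.0005896051059665686
cover [ 0.4964 -0.3386  0.05  ] 1839 zpct [0.074  0.0924 0.1058]
 dark (64, 3) [ 0.529  -0.4184  0.083 ] [ 0.5185 -0.4407  0.0741] [ 0.5421 -0.3952  0.0911]
 bright (1581, 3) [ 0.4939 -0.3232  0.0933] [ 0.4232 -0.4039  0.0672] [ 0.5679 -0.2535  0.1171]
 circ 0.4964695870876312 -0.3307707905769348 0.07758386433124542
pair [0.4866 0.305  0.05  ] 1668 zpct [0.0228 0.0338 0.0512]
 dark (117, 3) [0.5865 0.2897 0.0432] [0.5631 0.2684 0.0289] [0.609  0.3128 0.0551]
 bright (1518, 3) [0.4913 0.3106 0.0344] [0.4172 0.2348 0.02  ] [0.569  0.3825 0.0612]
 circ 0.4931964874267578 0.30750519037246704 0.07680849730968475
rack [0.4854 0.0165 0.05  ] 356 zpct [0.0086 0.0169 0.0836]
 bright (257, 3) [0.4872 0.0179 0.0418] [ 0.4312 -0.0751  0.0086] [0.545  0.1078 0.0896]
((0.4794745147228241, 0.00568448007106781), (0.2269572913646698, 0.26021164655685425), 21.470596313476562)
scene0 table z 0.00028405159910589885
cover [ 0.484  -0.3412  0.05  ] 1232 zpct [0.0722 0.0924 0.1073]
 dark (65, 3) [ 0.5406 -0.4127  0.0828] [ 0.5228 -0.4393  0.0402] [ 0.5599 -0.2957  0.0877]
 bright (1000, 3) [ 0.5162 -0.3171  0.0941] [ 0.4296 -0.4002  0.0691] [ 0.5735 -0.255   0.1151]
 circ 0.5009386539459229 -0.33064907789230347 0.07639040797948837
pair [0.5084 0.3089 0.05  ] 1534 zpct [0.0244 0.0346 0.0504]
 dark (130, 3) [0.595 0.292 0.045] [0.5689 0.2681 0.0295] [0.6182 0.3121 0.0539]
 bright (1344, 3) [0.4898 0.3087 0.0346] [0.4222 0.2346 0.02  ] [0.5774 0.3794 0.0544]
 circ 0.4994288980960846 0.3062469959259033 0.07863819599151611
rack [0.508  0.0249 0.05  ] 323 zpct [0.0124 0.0192 0.0831]
 bright (263, 3) [0.4978 0.0152 0.0356] [ 0.4376 -0.0737  0.0083] [0.5521 0.1098 0.0864]
((0.49434706568717957, 0.01599099487066269), (0.09121126681566238, 0.17509473860263824), 11.26053524017334)
```

View pics/c0.png

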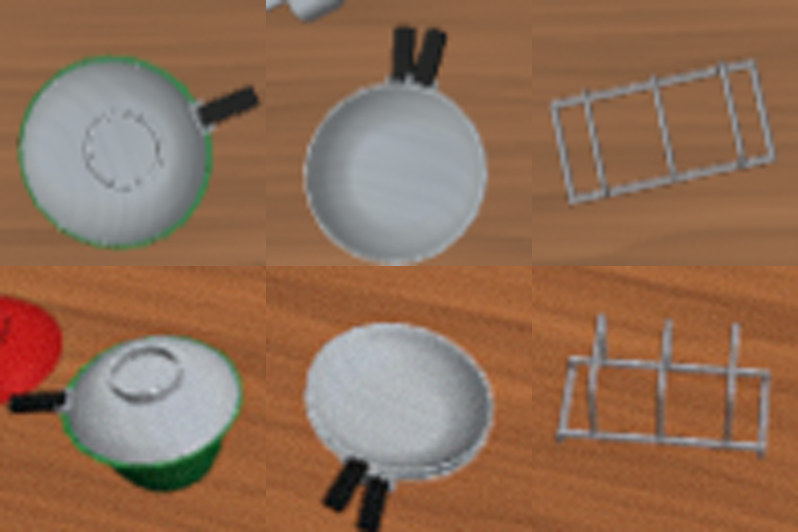

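The crop shows the cover's lug pointing right and slightly up (≈ -y), the pair's lugs nearly straight up (+x), and the rack rotated about 11°. I'll go over the cover for a closer wrist view, noting the rack on the way.

```bash
cat >> h.py <<'E'
from scipy.spatial.transform import Rotation as Ro
def pose(yaw_y,lean):
    "tool R: y axis horizontal at yaw_y deg, lean deg: tilt of z from down towards x=y cross down"
    a=np.radians(yaw_y); y=np.array([np.cos(a),np.sin(a),0]); zd=np.array([0,0,-1.]); x=np.cross(y,zd)
    return np.stack([x,y,zd],1)@Ro.from_euler('y',lean,degrees=True).as_matrix()
def legs(p0,R0,wps):
    for p,R in wps:
        p=np.array(p,float)
        w=np.degrees(Ro.from_matrix(R0.T@R).as_rotvec()); s=R0.T@(p-p0)
        row=[*np.round(w,1),*np.round(s,4)]
        print([float(v) for v in row],"| %.0fmm %.0fdeg"%(1e3*np.linalg.norm(s),np.linalg.norm(w)))
        p0=p0+R0@np.array(row[3:]); R0=R0@Ro.from_rotvec(np.radians(row[:3])).as_matrix()
E
python3 - <<'E'
from plant import *
from h import *
s=sense()
legs(s['tcp_pos'],s['tool_rot'],[((.30,.40,.33),pose(63,0)),((.42,.2,.38),pose(50,0)),((.46,-.02,.38),pose(37,0)),((.48,-.2,.38),pose(25,0)),((.47,-.34,.38),pose(23,0))])
E
```

```text
[-0.1, -0.0, 13.2, -0.196, -0.0899, -0.0917] | 234mm 13deg
[0.0, -0.0, 13.0, -0.1977, -0.1237, -0.0501] | 239mm 13deg
[0.0, -0.0, 13.0, -0.172, -0.1428, -0.0001] | 224mm 13deg
[0.0, -0.0, 12.0, -0.1558, -0.0924, -0.0001] | 181mm 12deg
[0.0, -0.0, 2.0, -0.1227, -0.0682, -0.0001] | 140mm 2deg
```

Request:
jog_arm --pt "0 0 13 -0.196 -0.09 -0.092 100" --pt "0 0 13 -0.196 -0.09 -0.092 100" --pt "0 0 13 -0.196 -0.09 -0.092 100" --pt "0 0 13 -0.196 -0.09 -0.092 100" --pt "0 0 13 -0.196 -0.09 -0.092 100"

```text
time_s: 0.6
tcp_pos: [0.3018, 0.3982, 0.3318]
tool_rot: [[-0.892, 0.452, 0.001], [0.452, 0.892, 0.0], [-0.001, 0.001, -1.0]]
wrist_force: [0.3, 0.2, 0.0]
finger_gap: 1.004
grip_force: 0.0
```

Request:
jog_arm --pt "0 0 13 -0.198 -0.124 -0.05 100" --pt "0 0 13 -0.198 -0.124 -0.05 100" --pt "0 0 13 -0.198 -0.124 -0.05 100" --pt "0 0 13 -0.198 -0.124 -0.05 100" --pt "0 0 13 -0.198 -0.124 -0.05 100"

```text
time_s: 1.1
tcp_pos: [0.4217, 0.1977, 0.3811]
tool_rot: [[-0.768, 0.641, -0.0], [0.641, 0.768, -0.0], [-0.0, -0.0, -1.0]]
wrist_force: [0.6, 0.6, -0.3]
finger_gap: 0.998
grip_force: 0.0
```

Request:
jog_arm --pt "0 0 13 -0.172 -0.143 0 100" --pt "0 0 13 -0.172 -0.143 0 100" --pt "0 0 13 -0.172 -0.143 0 100" --pt "0 0 13 -0.172 -0.143 0 100" --pt "0 0 13 -0.172 -0.143 0 100"

```text
time_s: 1.6
tcp_pos: [0.4617, -0.0232, 0.3801]
tool_rot: [[-0.602, 0.798, -0.001], [0.798, 0.602, -0.0], [0.001, -0.001, -1.0]]
wrist_force: [-0.8, -0.0, 0.1]
finger_gap: 1.001
grip_force: 0.0
```

Run:
```python
from plant import *
from h import *
s=sense(); n="wrist"; I=camera_info(n)
p,d=capture(n); np.savez("w1.npz",p=p,d=d,K=I["camera_matrix"],E=I["extrinsics"]); cv2.imwrite("pics/w1.png",p[:,:,::-1])
print(s['tcp_pos'],s['time_s'],s['joints']); E=I["extrinsics"]; print(-E[:3,:3].T@E[:3,3],I["camera_matrix"],E)
```

```text
[ 0.46168604 -0.02324056  0.38014175] 1.6 [-3.07014678e-01  1.55290155e-01  1.21349602e+00 -5.13321828e-04
  1.77393676e+00 -9.53303743e-01]
[0.41719937 0.03694862 0.52523903] [[308.69331168   0.         321.76301489]
 [  0.         308.69331168 198.49707134]
 [  0.           0.           1.        ]] [[ 0.79864493  0.60180136 -0.00118088 -0.35480965]
 [-0.5763538   0.76430617 -0.28922721  0.3641278 ]
 [-0.17315478  0.23167045  0.95725975 -0.43911002]
 [ 0.          0.          0.          1.        ]]
```

View pics/w1.png

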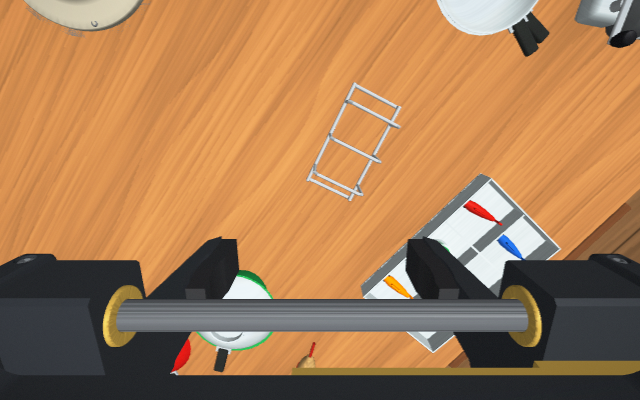

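The wrist view shows the rack (corners about (355,84), (401,107), (351,199), (309,178)), the covered bowl half hidden at (240,310), and the pair at the top. Measuring the rack from this, then continuing.

Run:
```python
from plant import *
from h import *
np.set_printoptions(precision=4,suppress=True)
for n,box in [("w1",(300,410,75,205)),("top0",(285,348,205,247)),("scene0",(298,358,158,198))]:
    p,d,K,E=load(n); w=cloud(p,d,K,E)
    m=np.zeros(d.shape,bool); m[box[2]:box[3],box[0]:box[1]]=1
    S=cv2.cvtColor(p,cv2.COLOR_RGB2HSV)[...,1]
    q=w[m&(w[...,2]>.009)&(w[...,2]<.1)&(S<70)]
    hi=q[q[:,2]>.076]; lo=q[(q[:,2]<.025)]
    print(n,len(hi),len(lo),np.median(hi,0),np.median(hi[:,2]),cv2.minAreaRect(hi[:,:2].astype(np.float32)),cv2.minAreaRect(lo[:,:2].astype(np.float32)))
    r=cv2.minAreaRect(lo[:,:2].astype(np.float32))
    # coloured fit: rails model
    from scipy.optimize import minimize
    def cost(v):
        a=v[2];R=np.array([[np.cos(a),np.sin(a)],[-np.sin(a),np.cos(a)]])
        l=(lo[:,:2]-v[:2])@R.T; h=(hi[:,:2]-v[:2])@R.T
        dl=abs(abs(l[:,0])-40); 
        f=lambda t:np.minimum(t/.004,1)**2
        A=np.minimum(f(abs(abs(l[:,0])-.04)),f(abs(abs(l[:,1])-.0)) if 0 else 9).sum()
        dh=np.min(abs(h[:,1][:,None]-np.array([-.056,0,.056])),1)
        return A+f(dh).sum()+1*np.sum(np.maximum(abs(h[:,0])-.042,0)/.002)
    best=min((minimize(cost,[.494+dx,.016+dy,.196],method='Nelder-Mead',options=dict(initial_simplex=np.array([.494+dx,.016+dy,.196])+np.array([[0,0,0],[.005,0,0],[0,.01,0],[0,0,.05]]),xatol=1e-5)) for dx in(-.005,0,.005) for dy in (-.008,0,.008)),key=lambda r:r.fun)
    print(best.x,best.fun)
s=sense()
legs(s['tcp_pos'],s['tool_rot'],[((.49,-.22,.36),pose(25,0)),((.53,-.44,.34),pose(23,0))])
```

```text
w1 534 629 [0.491  0.0183 0.081 ] 0.0809752989059801 ((0.4930185079574585, 0.016478069126605988), (0.0819321721792221, 0.11691120266914368), 10.791280746459961) ((0.49279582500457764, 0.016683198511600494), (0.08583993464708328, 0.17357493937015533), 10.708127975463867)
[0.4927 0.0168 0.189 ] 157.84440230090615
top0 100 159 [0.4852 0.0182 0.0806] 0.08062701511545359 ((0.4870147705078125, 0.017797179520130157), (0.082492396235466, 0.11618747562170029), 10.656275749206543) ((0.4885725677013397, 0.01797192543745041), (0.0867977887392044, 0.17368294298648834), 11.302201271057129)
[0.488  0.0178 0.1909] 45.88250321372877
scene0 60 165 [0.5021 0.0173 0.0812] 0.08116697323964656 ((0.49814632534980774, 0.016956381499767303), (0.07575911283493042, 0.11595961451530457), 10.308456420898438) ((0.49411144852638245, 0.017174221575260162), (0.09121126681566238, 0.17231261730194092), 11.26053524017334)
[0.4949 0.0167 0.188 ] 44.914910055558124
[-0.1, -0.0, 11.9, -0.1727, -0.0951, 0.02] | 198mm 12deg
[-0.0, -0.0, 2.0, -0.2163, -0.0569, 0.0199] | 225mm 2deg
```

Request:
jog_arm --pt "0 0 12 -0.173 -0.095 0.02 100" --pt "0 0 12 -0.173 -0.095 0.02 100" --pt "0 0 12 -0.173 -0.095 0.02 100" --pt "0 0 12 -0.173 -0.095 0.02 100"

```text
time_s: 2.05
tcp_pos: [0.4904, -0.2168, 0.3603]
tool_rot: [[-0.426, 0.905, -0.0], [0.905, 0.426, 0.0], [0.001, -0.0, -1.0]]
wrist_force: [1.2, 0.6, 0.0]
finger_gap: 1.0
grip_force: 0.0
```

Request:
jog_arm --pt "0 0 2 -0.216 -0.057 0.02 100" --pt "0 0 2 -0.216 -0.057 0.02 100" --pt "0 0 2 -0.216 -0.057 0.02 100" --pt "0 0 2 -0.216 -0.057 0.02 100" --pt "0 0 2 -0.216 -0.057 0.02 100"

```text
time_s: 2.55
tcp_pos: [0.5307, -0.438, 0.3381]
tool_rot: [[-0.392, 0.92, -0.002], [0.92, 0.392, 0.002], [0.003, -0.001, -1.0]]
wrist_force: [0.1, 0.1, 0.1]
finger_gap: 1.001
grip_force: 0.0
```

Run:
```python
from plant import *
from h import *
s=sense(); n="wrist"; I=camera_info(n)
p,d=capture(n); np.savez("w2.npz",p=p,d=d,K=I["camera_matrix"],E=I["extrinsics"]); cv2.imwrite("pics/w2.png",p[:,:,::-1])
print(s['tcp_pos'],s['time_s'],s['joints'])
```

```text
[ 0.5307095  -0.43800497  0.33814691] 2.55 [-8.61484178e-01  6.24126660e-01  6.00111976e-01 -2.98695666e-04
  1.92049095e+00 -1.26432407e+00]
```

View pics/w2.png

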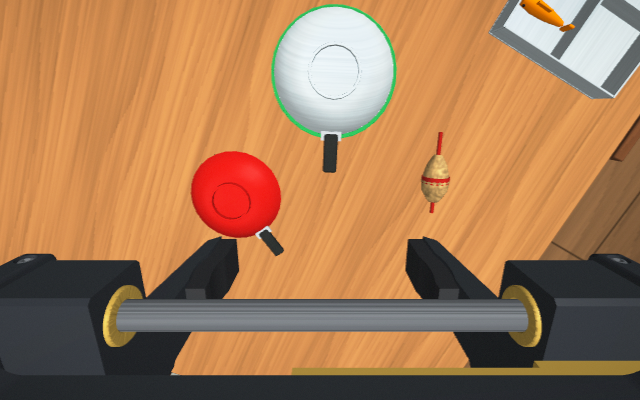

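Wrist view: cover lug at (331,153), dome centre (334,72); red decoy at (236,195) with its lug to (283,253), the float at (435,182).

Run:
```python
from plant import *
from h import *
np.set_printoptions(precision=4,suppress=True)
p,d,K,E=load("w2"); w=cloud(p,d,K,E); hsv=cv2.cvtColor(p,cv2.COLOR_RGB2HSV); H,S,V=[hsv[...,i].astype(int) for i in range(3)]
B=np.zeros(d.shape,bool); B[0:180,260:400]=1
lug=B&(V<80)&(w[...,2]>.07); q=w[lug]; print("lug",len(q),np.median(q,0),q.mean(0),cv2.minAreaRect(q[:,:2].astype(np.float32)))
dome=B&(S<60)&(V>120)&(w[...,2]>.078)&(w[...,2]<.10); q=w[dome]
fr=B&(w[...,2]>.107); print("ring",np.median(w[fr],0),cv2.minEnclosingCircle(w[fr][:,:2].astype(np.float32)),w[fr][:,2].max())
gr=B&(H>45)&(H<85)&(S>100)&(abs(w[...,2]-.075)<.006); c,r=cv2.minEnclosingCircle(w[gr][:,:2].astype(np.float32)); print("bowl rim",c,r,gr.sum())
# sphere-ish fit: circle of dome at z 0.085..0.095
al=B&(S<60)&(V>120)&(w[...,2]>.073)
from scipy.optimize import least_squares
q=w[al]; q=q[np.hypot(q[:,0]-.497,q[:,1]+.331)<.073]; q=q[np.hypot(q[:,0]-.497,q[:,1]+.331)>.035]
f=lambda v:np.hypot(np.hypot(q[:,0]-v[0],q[:,1]-v[1]),q[:,2]-v[2])-v[3]
print("sphere",least_squares(f,[.497,-.331,0,.12],loss='soft_l1',f_scale=.002).x)
red=(S>150)&((H<8)|(H>172))&(w[...,2]>.005); red[:,400:]=0; q=w[red]; print("red",cv2.minEnclosingCircle(q[:,:2].astype(np.float32)),np.percentile(q[:,2],[1,50,99]))
rl=(V<80)&(w[...,2]>.003)&(w[...,2]<.05); rl[:225]=0; rl[260:]=0; rl[:,:240]=0;rl[:,290:]=0; print("redlug",np.median(w[rl],0),w[rl].min(0),w[rl].max(0))
# kinematics
D=[([1.11472,.381097,1.298147,0,1.463568,-.21531],[.13104,.53391,.23823]),([-.307015,.15529,1.213496,-.0005,1.773937,-.953304],[.461686,-.02324,.38014]),([-.861484,.624127,.600112,-.0003,1.920491,-1.264324],[.53071,-.438,.33815])]
for j,t in D:
    az=j[0]; print("inplane",t[0]*np.cos(az)+t[1]*np.sin(az),"lat",-t[0]*np.sin(az)+t[1]*np.cos(az), "sum",j[1]+j[2]+j[4])
def f(v):
    o=[]
    for j,t in D:
        r=t[0]*np.cos(j[0])+t[1]*np.sin(j[0]); a=j[1];b=j[1]+j[2]
        o+=[v[0]*np.sin(a)+v[1]*np.sin(b)-r, v[2]+v[0]*np.cos(a)+v[1]*np.cos(b)-t[2]]
    return o
R=least_squares(f,[.4,.4,0]); print(R.x,R.fun)
```

```text
lug 471 [ 0.5341 -0.4185  0.0839] [ 0.5341 -0.4187  0.0839] ((0.5344588160514832, -0.419249564409256), (0.016698256134986877, 0.04916219040751457), 20.865463256835938)
ring [ 0.4993 -0.3259  0.1109] ((0.49950990080833435, -0.32906925678253174), 0.030067365616559982) 0.11325964242886483
bowl rim (0.5005935430526733, -0.3297722041606903) 0.07772131264209747 1125
sphere [ 0.4995 -0.3289  0.0094  0.0995]
red ((0.42732876539230347, -0.5529245734214783), 0.07056491822004318) [0.0056 0.0221 0.0366]
redlug [ 0.5095 -0.6038  0.0089] [ 0.4869 -0.6227  0.0031] [ 0.5328 -0.5867  0.0118]
inplane 0.5370515263011285 lat 0.11750330973052757 sum 3.142812
inplane 0.44712099490025264 lat 0.11737493819128603 sum 3.142723
inplane 0.6780166068758868 lat 0.11743332108268612 sum 3.14473
[ 0.5612  0.3565 -0.2427] [ 0.026   0.0014 -0.0111  0.0031 -0.0148 -0.0044]
```

Run:
```python
from plant import *
from h import *
s=sense()
o=np.array([np.cos(np.radians(-69)),np.sin(np.radians(-69)),0]); R=pose(21,30); z=R[:,2]; print(R)
P=np.array([.4997,-.329,.080])+.100*o
T=P+.017*z; print(T)
legs(s['tcp_pos'],s['tool_rot'],[(T-.11*z,R),(T-.03*z,R),(T,R)])
```

```text
[[-0.31035575  0.93358043 -0.17918397]
 [ 0.80850437  0.35836795  0.46679021]
 [ 0.5         0.         -0.8660254 ]]
[ 0.53249067 -0.41442261  0.06527757]
[-0.6, 29.8, 1.9, -0.0329, 0.0101, 0.1762] | 180mm 30deg
[-0.0, -0.0, 0.0, -0.0, 0.0, 0.08] | 80mm 0deg
[-0.0, -0.0, 0.0, -0.0, 0.0, 0.03] | 30mm 0deg
```

Request:
jog_arm --pt "-0.6 29.8 1.9 -0.033 0.01 0.176 55" --pt "-0.6 29.8 1.9 -0.033 0.01 0.176 55" --pt "-0.6 29.8 1.9 -0.033 0.01 0.176 55" --pt "-0.6 29.8 1.9 -0.033 0.01 0.176 55" --pt "-0.6 29.8 1.9 -0.033 0.01 0.176 55"

```text
time_s: 3.1
tcp_pos: [0.5525, -0.4611, 0.156]
tool_rot: [[-0.31, 0.933, -0.186], [0.803, 0.361, 0.474], [0.509, -0.003, -0.861]]
wrist_force: [-0.2, 0.1, 0.2]
finger_gap: 0.568
grip_force: 0.0
```

Run:
```python
from plant import *
from h import *
np.set_printoptions(precision=4,suppress=True)
s=sense(); print(s['tcp_pos'],s['joints'],s['tool_rot'],s['finger_gap'])
R=pose(21,30); T=np.array([.5325,-.4144,.0653])
legs(s['tcp_pos'],s['tool_rot'],[(T-.03*R[:,2],R),(T,R)])
```

```text
[ 0.5525 -0.4611  0.156 ] [-0.9104  1.0327  0.346   0.1889  2.2702 -1.1948] [[-0.3095  0.9325 -0.1861]
 [ 0.8031  0.3612  0.4739]
 [ 0.5091 -0.0028 -0.8607]] 0.5679720781219968
[-0.2, -0.6, 0.1, -0.0022, -0.0016, 0.0739] | 74mm 1deg
[-0.0, -0.0, -0.0, 0.0, 0.0, 0.03] | 30mm 0deg
```

Request:
jog_arm --pt "0 -0.5 0 -0.002 -0.001 0.04 55" --pt "0 -0.5 0 -0.002 -0.001 0.075 55" --pt "0 -0.5 0 -0.002 -0.001 0.09 55" --pt "0 -0.5 0 -0.002 -0.001 0.104 55" --pt "0 -0.5 0 -0.002 -0.001 0.104 55"

```text
time_s: 3.6
tcp_pos: [0.5345, -0.4136, 0.0757]
tool_rot: [[-0.319, 0.931, -0.176], [0.813, 0.364, 0.454], [0.487, 0.002, -0.874]]
wrist_force: [1.2, 0.2, 0.7]
finger_gap: 0.549
grip_force: 0.0
```

Run:
```python
from plant import *
from h import *
s=sense(); n="wrist"; I=camera_info(n)
p,d=capture(n); np.savez("w3.npz",p=p,d=d,K=I["camera_matrix"],E=I["extrinsics"]); cv2.imwrite("pics/w3.png",p[:,:,::-1])
print(s['tcp_pos'],s['time_s'],s['joints'],s['tool_rot'])
R=pose(21,30); T=np.array([.5325,-.4144,.0653]); legs(s['tcp_pos'],s['tool_rot'],[(T,R)])
```

```text
[ 0.53448409 -0.41361203  0.0757132 ] 3.6 [-0.88979137  0.95530407  0.7408251   0.16021008  1.9288747  -1.24364661] [[-0.31883491  0.93140103 -0.17560302]
 [ 0.81325026  0.36398946  0.45402168]
 [ 0.48679391  0.00194876 -0.87351468]]
[-0.1, 0.9, 0.4, -0.0051, -0.0022, 0.0091] | 11mm 1deg
```

View pics/w3.png

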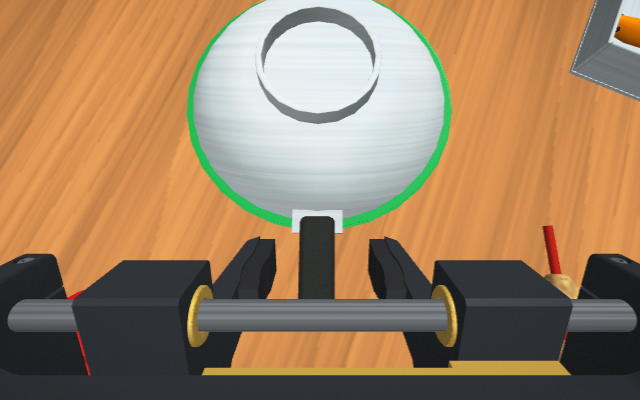

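The lug (317,260) lies between the fingers (274 and 369), nearly centred. Finishing the approach and closing.

Request:
jog_arm --pt "0 0.9 0.4 -0.005 -0.002 0.009 55" --pt "0 0.9 0.4 -0.005 -0.002 0.009 55" --pt "0 0.9 0.4 -0.005 -0.002 0.009 0" --pt "0 0.9 0.4 -0.005 -0.002 0.009 0" --pt "0 0.9 0.4 -0.005 -0.002 0.009 0" --squeeze 50

```text
time_s: 4.15
tcp_pos: [0.5324, -0.4159, 0.0635]
tool_rot: [[-0.307, 0.934, -0.181], [0.808, 0.357, 0.469], [0.503, -0.002, -0.865]]
wrist_force: [0.4, -1.0, -0.0]
finger_gap: 0.299
grip_force: 0.0
```

Request:
jog_arm --pt "0 0 0 0 0 0 0" --pt "0 0 0 0 0 0 0" --pt "0 0 0 0 0 0 0"

```text
time_s: 4.45
tcp_pos: [0.5323, -0.4158, 0.0634]
tool_rot: [[-0.307, 0.934, -0.181], [0.808, 0.357, 0.469], [0.503, -0.002, -0.864]]
wrist_force: [-0.5, 0.2, 0.8]
finger_gap: 0.191
grip_force: 50.0
```

Run:
```python
from plant import *
from h import *
np.set_printoptions(precision=4,suppress=True)
s=sense(); print(s['tcp_pos'],s['time_s'],s['joints'],s['tool_rot'],s['finger_gap'],s['grip_force'],s['wrist_force'])
legs(s['tcp_pos'],s['tool_rot'],[(s['tcp_pos']+[0,0,.10],s['tool_rot'])])
```

```text
[ 0.5323 -0.4158  0.0634] 4.45 [-0.8955  0.975   0.7387  0.1634  1.9295 -1.2414] [[-0.3074  0.9343 -0.1806]
 [ 0.8079  0.3566  0.4691]
 [ 0.5027 -0.0017 -0.8644]] 0.19099073218893628 50.00017873942852 [-0.4763  0.175   0.8405]
[0.0, 0.0, 0.0, 0.0503, -0.0002, -0.0864] | 100mm 0deg
```

Request:
jog_arm --pt "0 0 0 0.005 0 -0.009 0" --pt "0 0 0 0.015 0 -0.026 0" --pt "0 0 0 0.025 0 -0.043 0" --pt "0 0 0 0.038 0 -0.065 0" --pt "0 0 0 0.05 0 -0.086 0" --squeeze 60

```text
time_s: 4.95
tcp_pos: [0.5324, -0.4156, 0.1644]
tool_rot: [[-0.307, 0.934, -0.181], [0.808, 0.357, 0.469], [0.503, -0.002, -0.865]]
wrist_force: [0.3, 0.8, -2.2]
finger_gap: 0.187
grip_force: 60.0
```

Run:
```python
from plant import *
from h import *
np.set_printoptions(precision=4,suppress=True)
s=sense(); n="wrist"; I=camera_info(n); E=I["extrinsics"]
p,d=capture(n); cv2.imwrite("pics/w4.png",p[:,:,::-1]); np.savez("w4.npz",p=p,d=d,K=I["camera_matrix"],E=E)
print(s['tcp_pos'],s['tool_rot'],s['finger_gap'],s['wrist_force'])
# foot ring plane in the tool frame: expected normal -z_cover
w=cloud(p,d,I["camera_matrix"],E); t=(w-s['tcp_pos'])@s['tool_rot']
np.save("t4.npy",t)
S=cv2.cvtColor(p,cv2.COLOR_RGB2HSV)[...,1].astype(int)
m=(S<50)&(p[...,1]>110); m[230:]=0
q=t[m]; q=q[np.isfinite(q).all(1)]; q=q[np.linalg.norm(q,axis=1)<.25]
print(len(q))
from scipy.optimize import least_squares
f=lambda v:np.linalg.norm(q-v[:3],axis=1)-v[3]
r=least_squares(f,[.1,0,.1,.1],loss='soft_l1',f_scale=.001); print(r.x, "world c",s['tcp_pos']+s['tool_rot']@r.x[:3])
# expected centre of the sphere in tool frame: axis pt rel. to lug
```

```text
[ 0.5324 -0.4156  0.1644] [[-0.3074  0.9343 -0.1807]
 [ 0.808   0.3566  0.469 ]
 [ 0.5026 -0.0019 -0.8645]] 0.18701220701807042 [ 0.2731  0.8186 -2.2273]
45659
[0.0464 0.0005 0.1015 0.1067] world c [ 0.5003 -0.3304  0.1   ]
```

View pics/w4.png

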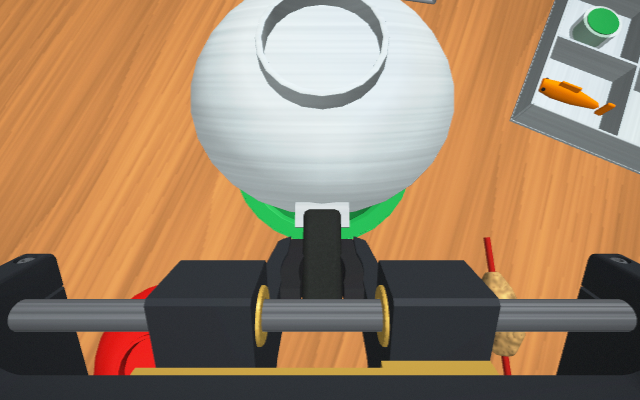

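The cover hangs from the lug, held in line with the fingers, the bowl undisturbed below. Next I work out the transfer with the 90° turn to the rack.

```bash
cat >> h.py <<'E'
def T(R,p):
    M=np.eye(4); M[:3,:3]=R; M[:3,3]=p; return M
RK=np.array([.4925,.017]); TH=.189; RY=np.array([-np.sin(TH),np.cos(TH)]); RX=np.array([np.cos(TH),np.sin(TH)])
def cov(x,z,p): return T(np.stack([x,np.cross(z,x),z],1),p)
E
python3 - <<'E'
from plant import *
from h import *
np.set_printoptions(precision=4,suppress=True)
o=np.array([np.cos(np.radians(-69)),np.sin(np.radians(-69)),0])
C0=cov(o,np.array([0,0,-1.]),[.4997,-.329,.0935])
Rg=np.array([[-.3074,.9343,-.1806],[.8079,.3566,.4691],[.5027,-.0017,-.8644]]); Rg=Ro.from_matrix(Rg).as_matrix()
Tg=T(Rg,[.5323,-.4158,.0634]); X=np.linalg.inv(Tg)@C0; X[1,3]=0  # cover in tool
np.save("X1.npy",X); print(X)
h=np.array([-RY[0],-RY[1],0]); up=np.array([0,0,1.])
def tgt(y,z,frac=1):
    xy=RK+y*RY; C=cov(up,h,[xy[0],xy[1],z]); return C@np.linalg.inv(X)
G=tgt(-.025,.20); print(G); s=sense()
from scipy.spatial.transform import Slerp
sl=Slerp([0,1],Ro.from_matrix([s['tool_rot'],G[:3,:3]]))
def mid(f,cp):  # cover mid at cp with fraction
    R=sl(f).as_matrix(); return (np.array(cp)-R@X[:3,3],R)
legs(s['tcp_pos'],s['tool_rot'],[mid(.3,(.498,-.30,.24)),mid(.65,(.497,-.15,.25)),mid(1,(.4972,-.0075,.22)),(tgt(-.025,.165)[:3,3],G[:3,:3])])
for f,c in [(.3,(.498,-.30,.24)),(.65,(.497,-.15,.25)),(1,(.4972,-.0075,.22))]: print(mid(f,c)[0])
E
```

```text
[[-0.8645 -0.0025 -0.5027  0.0953]
 [ 0.0019 -1.      0.0017  0.    ]
 [-0.5027  0.0005  0.8645  0.0206]
 [ 0.      0.      0.      1.    ]]
[[-0.092   0.9825  0.1619  0.5026]
 [ 0.4942  0.1862 -0.8492 -0.0372]
 [-0.8645  0.0019 -0.5027  0.2927]
 [ 0.      0.      0.      1.    ]]
[0.8, -26.8, 3.3, 0.065, 0.0044, -0.063] | 91mm 27deg
[1.0, -31.3, 3.8, 0.1681, 0.0402, -0.0504] | 180mm 32deg
[1.0, -31.3, 3.8, 0.16, 0.0309, -0.0869] | 185mm 32deg
[-0.0, 0.0, -0.0, 0.0475, -0.0001, 0.0277] | 55mm 0deg
[ 0.5282 -0.3914  0.2557]
[ 0.517  -0.2212  0.3135]
[ 0.5026 -0.0371  0.3127]
```

Request:
jog_arm --pt "0.2 -6.7 0.8 0.016 0.001 -0.016 0" --pt "0.4 -13.4 1.6 0.032 0.002 -0.032 0" --pt "0.6 -20 2.5 0.049 0.003 -0.047 0" --pt "0.8 -26.8 3.3 0.065 0.0044 -0.063 0" --pt "0.8 -26.8 3.3 0.065 0.0044 -0.063 0"

```text
time_s: 5.5
tcp_pos: [0.5286, -0.3892, 0.2549]
tool_rot: [[-0.309, 0.95, -0.042], [0.95, 0.311, 0.039], [0.05, -0.028, -0.998]]
wrist_force: [-0.3, 0.3, -0.8]
finger_gap: 0.192
grip_force: 60.0
```

Request:
jog_arm --pt "0.2 -6.3 0.8 0.034 0.008 -0.01 0" --pt "0.4 -12.6 1.5 0.067 0.016 -0.02 0" --pt "0.6 -18.8 2.3 0.101 0.024 -0.03 0" --pt "0.8 -25 3 0.134 0.032 -0.04 0" --pt "1.0 -31.3 3.8 0.168 0.04 -0.05 0"

```text
time_s: 6.0
tcp_pos: [0.5165, -0.2208, 0.3074]
tool_rot: [[-0.23, 0.97, 0.084], [0.851, 0.242, -0.465], [-0.472, -0.036, -0.881]]
wrist_force: [0.2, -0.8, -1.4]
finger_gap: 0.189
grip_force: 60.0
```

Request:
jog_arm --pt "0.2 -6.3 0.8 0.032 0.006 -0.017 0" --pt "0.4 -12.6 1.5 0.064 0.012 -0.035 0" --pt "0.6 -18.8 2.3 0.096 0.019 -0.052 0" --pt "0.8 -25 3 0.128 0.025 -0.07 0" --pt "1.0 -31.3 3.8 0.16 0.031 -0.087 0"

```text
time_s: 6.5
tcp_pos: [0.5024, -0.0361, 0.3078]
tool_rot: [[-0.095, 0.983, 0.157], [0.496, 0.184, -0.849], [-0.863, -0.003, -0.505]]
wrist_force: [0.4, -0.9, -1.6]
finger_gap: 0.189
grip_force: 60.0
```

Run:
```python
from plant import *
from h import *
np.set_printoptions(precision=4,suppress=True)
s=sense(); X=np.load("X1.npy"); print(s['time_s'],s['joints'],s['finger_gap'],s['grip_force'],s['wrist_force'])
print(T(s['tool_rot'],s['tcp_pos'])@X)
pics=[]
for n in ["top","scene"]:
    p,d=capture(n); I=camera_info(n); np.savez(n+"5.npz",p=p,d=d,K=I["camera_matrix"],E=I["extrinsics"])
    u,v=proj([[.4972,-.0075,.2]],I["camera_matrix"],I["extrinsics"])[0].astype(int); c=p[max(0,v-60):v+60,u-60:u+60,::-1]; pics.append(cv2.resize(c,(400,400),interpolation=cv2.INTER_CUBIC))
cv2.imwrite("pics/c5.png",np.hstack(pics))
G=cov(np.array([0,0,1.]),np.array([-RY[0],-RY[1],0]),[*(RK-.025*RY),.17])@np.linalg.inv(X)
legs(s['tcp_pos'],s['tool_rot'],[(G[:3,3],G[:3,:3]),(G[:3,3]-[0,0,.085],G[:3,:3])])
```

```text
6.5 [ 0.1241  0.3363  1.5379 -1.075   1.3699  0.2333] 0.1892086418537197 59.998866096138954 [ 0.4117 -0.8982 -1.5922]
[[ 0.0048 -0.9826  0.1855  0.4966]
 [-0.0012 -0.1855 -0.9826 -0.0064]
 [ 1.      0.0045 -0.0021  0.2152]
 [ 0.      0.      0.      1.    ]]
[-0.2, -0.1, 0.2, 0.0384, 0.0002, 0.0237] | 45mm 0deg
[-0.0, -0.0, -0.0, 0.0735, -0.0002, 0.0427] | 85mm 0deg
```

View pics/c5.png

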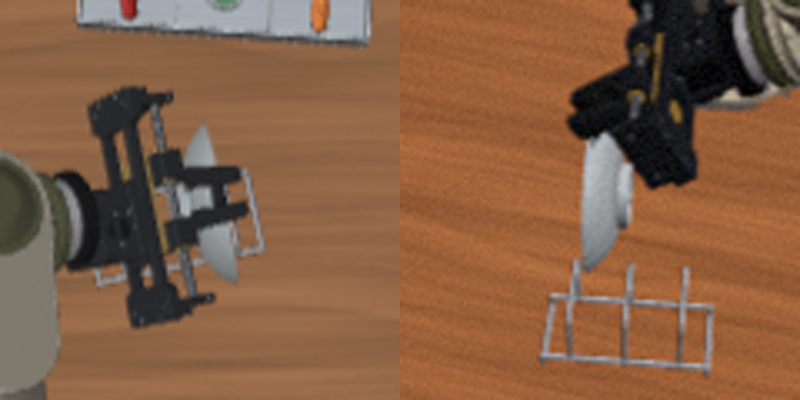

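The cover hangs upright, dome to +y, above the left place (scene picture, bottom rim at left hoop side). Checking its real tilt and offset from the cloud before lowering.

Run:
```python
from h import *
np.set_printoptions(precision=4,suppress=True)
for n in ["top5","scene5"]:
    p,d,K,E=load(n); w=cloud(p,d,K,E); S=cv2.cvtColor(p,cv2.COLOR_RGB2HSV)[...,1]
    m=(w[...,2]>.125)&(w[...,2]<.31)&(abs(w[...,0]-.497)<.1)&(abs(w[...,1]+.01)<.06)&(p.min(-1)>120)
    q=w[m]; l=np.c_[(q[:,:2]-RK)@RX,(q[:,:2]-RK)@RY,q[:,2]]
    print(n,len(l))
    for z in np.arange(.13,.3,.015):
        k=l[abs(l[:,2]-z)<.0075]
        if len(k)>3: print("%.3f n%d x %.3f..%.3f y %.4f..%.4f"%(z,len(k),k[:,0].min(),k[:,0].max(),*np.percentile(k[:,1],[2,98])))
```

```text
top5 236
0.235 n30 x -0.049..0.064 y -0.0365..-0.0042
0.250 n68 x -0.066..0.062 y -0.0384..-0.0052
0.265 n90 x -0.063..0.052 y -0.0394..-0.0168
0.280 n48 x -0.046..0.038 y -0.0399..-0.0243
scene5 399
0.190 n15 x -0.025..0.060 y -0.0214..-0.0003
0.205 n28 x -0.027..0.072 y -0.0320..-0.0001
0.220 n49 x -0.029..0.071 y -0.0334..-0.0006
0.235 n89 x -0.016..0.069 y -0.0333..-0.0013
0.250 n78 x -0.015..0.065 y -0.0338..-0.0072
0.265 n95 x -0.015..0.057 y -0.0352..-0.0140
0.280 n45 x -0.012..0.039 y -0.0364..-0.0223
```

Run:
```python
from plant import *
from h import *
s=sense(); X=np.load("X1.npy")
G=cov(np.array([0,0,1.]),np.array([-RY[0],-RY[1],0]),[*(RK-.032*RY),.165])@np.linalg.inv(X)
legs(s['tcp_pos'],s['tool_rot'],[(G[:3,3],G[:3,:3]),(G[:3,3]-[0,0,.08],G[:3,:3])])
```

```text
[-0.1, -0.3, 0.7, 0.0353, -0.0002, 0.0335] | 49mm 1deg
[-0.0, -0.0, -0.0, 0.0692, -0.0001, 0.0403] | 80mm 0deg
```

Request:
jog_arm --pt "0 0 0 0.017 0 0.016 0" --pt "0 0 0.5 0.035 0 0.033 0" --pt "0 0 0.5 0.035 0 0.033 0" --pt "0 0 0.5 0.035 0 0.033 0"

```text
time_s: 7.0
tcp_pos: [0.5047, -0.0486, 0.2616]
tool_rot: [[-0.088, 0.984, 0.156], [0.501, 0.179, -0.847], [-0.861, 0.004, -0.508]]
wrist_force: [-0.2, 0.5, -1.2]
finger_gap: 0.194
grip_force: 60.0
```

Request:
jog_arm --pt "0 0 0 0.014 0 0.008 0" --pt "0 0 0 0.031 0 0.018 0" --pt "0 0 0 0.048 0 0.028 0" --pt "0 0 0 0.063 0 0.037 0" --pt "0 0 0 0.069 0 0.04 0"

```text
time_s: 7.5
tcp_pos: [0.5051, -0.0474, 0.1817]
tool_rot: [[-0.087, 0.984, 0.158], [0.501, 0.18, -0.847], [-0.861, 0.005, -0.508]]
wrist_force: [-0.6, 0.1, -0.8]
finger_gap: 0.192
grip_force: 60.0
```

Run:
```python
from plant import *
from h import *
np.set_printoptions(precision=4,suppress=True)
s=sense(); X=np.load("X1.npy"); M=T(s['tool_rot'],s['tcp_pos'])@X; print(M,s['wrist_force'])
pics=[]
for n in ["top","scene"]:
    p,d=capture(n); I=camera_info(n); np.savez(n+"6.npz",p=p,d=d,K=I["camera_matrix"],E=I["extrinsics"])
    u,v=proj([[.4972,-.0075,.1]],I["camera_matrix"],I["extrinsics"])[0].astype(int); c=p[max(0,v-50):v+50,u-50:u+50,::-1]; pics.append(cv2.resize(c,(400,400),interpolation=cv2.INTER_CUBIC))
    p,d,K,E=load(n+"6"); w=cloud(p,d,K,E)
    m=(w[...,2]>.02)&(w[...,2]<.17)&(abs(w[...,0]-.497)<.1)&(abs(w[...,1]+.01)<.06)&(p.min(-1)>120)
    q=w[m]; l=np.c_[(q[:,:2]-RK)@RX,(q[:,:2]-RK)@RY,q[:,2]]
    for z in np.arange(.03,.17,.015):
        k=l[abs(l[:,2]-z)<.0075]
        if len(k)>3: print("%.3f n%d x %.3f..%.3f y %.4f..%.4f"%(z,len(k),k[:,0].min(),k[:,0].max(),*np.percentile(k[:,1],[2,98])))
cv2.imwrite("pics/c6.png",np.hstack(pics))
```

```text
[[-0.002  -0.9833  0.1822  0.5   ]
 [-0.0068 -0.1822 -0.9832 -0.0172]
 [ 1.     -0.0033 -0.0063  0.0891]
 [ 0.      0.      0.      1.    ]] [-0.5705  0.1139 -0.8186]
0.105 n8 x -0.046..0.059 y -0.0414..-0.0197
0.120 n56 x -0.059..0.063 y -0.0493..-0.0167
0.135 n65 x -0.064..0.055 y -0.0500..-0.0270
0.150 n64 x -0.052..0.047 y -0.0510..-0.0308
0.060 n6 x -0.018..0.044 y -0.0315..-0.0174
0.075 n20 x -0.025..0.058 y -0.0399..0.0002
0.090 n29 x 0.006..0.072 y -0.0493..-0.0001
0.105 n58 x 0.022..0.072 y -0.0519..-0.0175
0.120 n71 x -0.007..0.068 y -0.0518..-0.0186
0.135 n68 x 0.005..0.061 y -0.0525..-0.0291
0.150 n64 x -0.006..0.049 y -0.0535..-0.0377
0.165 n5 x 0.012..0.028 y -0.0535..-0.0502
```

View pics/c6.png

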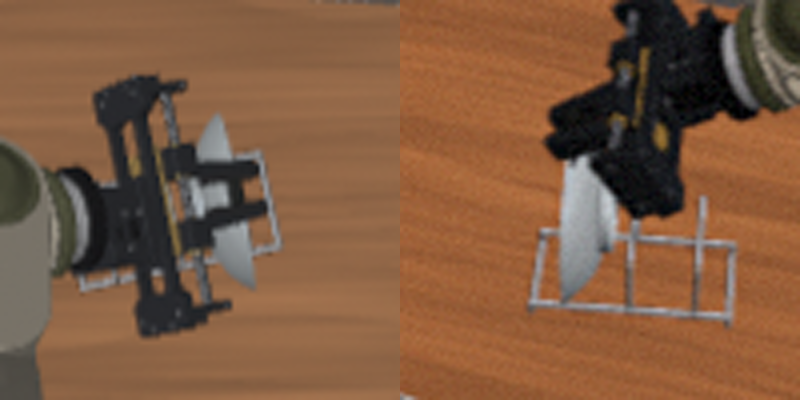

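The earlier reading lagged: now the rim is at y≈-0.052 in the rack, close to the left hoop. Shifting +7.5 mm and then down.

Run:
```python
from plant import *
from h import *
s=sense(); X=np.load("X1.npy"); print(s['tcp_pos'],T(s['tool_rot'],s['tcp_pos'])@X[:,3])
p=s['tcp_pos']; R=s['tool_rot']; a=p+[-.0014,.0074,0]; xr=(np.array([.5,-.0172])-RK)@RX; print("x",xr); a[:2]-=xr*RX
legs(p,R,[(a,R),(a-[0,0,.007],R),(a-[0,0,.0105],R)])
```

```text
[ 0.50521457 -0.04727656  0.18220895] [ 0.50017743 -0.01702201  0.08967731  1.        ]
x 0.0009410580828743104
[0.0, 0.0, 0.0, 0.0038, -0.001, -0.0065] | 8mm 0deg
[0.0, 0.0, 0.0, 0.006, -0.0, 0.0036] | 7mm 0deg
[0.0, 0.0, 0.0, 0.0031, -0.0, 0.0017] | 4mm 0deg
```

Request:
jog_arm --pt "0 0 0 0.004 -0.001 -0.0065 0" --pt "0 0 0 0.004 -0.001 -0.0065 0" --pt "0 0 0 0.01 -0.001 -0.003 0" --pt "0 0 0 0.01 -0.001 -0.003 0" --pt "0 0 0 0.01 -0.001 -0.003 0"

```text
time_s: 8.1
tcp_pos: [0.5026, -0.0398, 0.1748]
tool_rot: [[-0.087, 0.983, 0.159], [0.5, 0.182, -0.847], [-0.861, 0.006, -0.508]]
wrist_force: [-0.8, 0.1, -0.4]
finger_gap: 0.186
grip_force: 60.0
```

Request:
jog_arm --pt "0 0 0 0.0015 0 0.0009 0" --pt "0 0 0 0.0015 0 0.0009 0"

```text
time_s: 8.3
tcp_pos: [0.5026, -0.0398, 0.1729]
tool_rot: [[-0.087, 0.983, 0.159], [0.501, 0.181, -0.846], [-0.861, 0.006, -0.508]]
wrist_force: [-0.3, -0.1, -0.4]
finger_gap: 0.19
grip_force: 60.0
```

Run:
```python
from plant import *
from h import *
np.set_printoptions(precision=4,suppress=True)
s=sense(); X=np.load("X1.npy"); m=(T(s['tool_rot'],s['tcp_pos'])@X)[:3,3]; print(m,(m[:2]-RK)@RX,(m[:2]-RK)@RY,s['wrist_force'],s['torque'])
p,d=capture("scene"); I=camera_info("scene"); w=cloud(p,d,I["camera_matrix"],I["extrinsics"])
k=(w[...,2]>.02)&(w[...,2]<.17)&(abs(w[...,0]-.497)<.1)&(abs(w[...,1]+.01)<.06)&(p.min(-1)>120)
q=w[k]; l=np.c_[(q[:,:2]-RK)@RX,(q[:,:2]-RK)@RY,q[:,2]]
for z in np.arange(.03,.17,.015):
        k=l[abs(l[:,2]-z)<.0075]
        if len(k)>3: print("%.3f n%d x %.3f..%.3f y %.4f..%.4f"%(z,len(k),k[:,0].min(),k[:,0].max(),*np.percentile(k[:,1],[2,98])))
```

```text
[ 0.4975 -0.0095  0.0804] -6.68643911612532e-05 -0.027018463034372598 [-0.2644 -0.1068 -0.3624] [ 0.4429  0.1214 -0.0264]
0.060 n13 x -0.026..0.037 y -0.0184..-0.0094
0.075 n36 x -0.028..0.070 y -0.0576..0.0003
0.090 n52 x -0.030..0.071 y -0.0581..-0.0003
0.105 n71 x -0.007..0.070 y -0.0428..-0.0104
0.120 n58 x 0.000..0.063 y -0.0460..-0.0191
0.135 n72 x -0.006..0.056 y -0.0446..-0.0246
0.150 n29 x -0.004..0.037 y -0.0461..-0.0346
```

Request:
jog_arm --pt "0 0 0 0.001 0 0.0006 0" --pt "0 0 0 0.001 0 0.0006 0" --pt "0 0 0 0.001 0 0.0006 50" --pt "0 0 0 0.001 0 0.0006 50" --pt "0 0 0 0.001 0 0.0006 50"

```text
time_s: 8.85
tcp_pos: [0.5027, -0.0398, 0.1721]
tool_rot: [[-0.087, 0.983, 0.159], [0.5, 0.182, -0.847], [-0.861, 0.006, -0.508]]
wrist_force: [0.6, -0.5, 0.4]
finger_gap: 0.441
grip_force: 0.0
```

Request:
jog_arm --pt "0 0 0 0 0 0 50" --pt "0 0 0 0 0 -0.03 50" --pt "0 0 0 0 0 -0.06 50" --pt "0 0 0 0 0 -0.1 50" --pt "0 0 0 0 0 -0.1 50"

```text
time_s: 9.35
tcp_pos: [0.4871, 0.0477, 0.2248]
tool_rot: [[-0.085, 0.983, 0.165], [0.501, 0.185, -0.845], [-0.861, 0.011, -0.508]]
wrist_force: [0.4, 0.1, -0.5]
finger_gap: 0.498
grip_force: 0.0
```

Run:
```python
from plant import *
from h import *
np.set_printoptions(precision=4,suppress=True)
s=sense(); print(s['tcp_pos'],s['joints'],s['time_s'])
for n in ["top","scene"]:
    p,d=capture(n); I=camera_info(n); w=cloud(p,d,I["camera_matrix"],I["extrinsics"]); np.savez(n+"7.npz",p=p,d=d,K=I["camera_matrix"],E=I["extrinsics"])
    k=(w[...,2]>.02)&(w[...,2]<.17)&(abs(w[...,0]-.497)<.1)&(abs(w[...,1]+.01)<.06)&(p.min(-1)>120)
    q=w[k]; l=np.c_[(q[:,:2]-RK)@RX,(q[:,:2]-RK)@RY,q[:,2]]
    for z in np.arange(.03,.17,.015):
        k=l[abs(l[:,2]-z)<.0075]
        if len(k)>3: print("%.3f n%d x %.3f..%.3f y %.4f..%.4f"%(z,len(k),k[:,0].min(),k[:,0].max(),*np.percentile(k[:,1],[2,98])))
    k=(w[...,2]>.15)&(w[...,2]<.215)&(abs(w[...,0]-.497)<.06)&(abs(w[...,1]+.015)<.05)&(p.max(-1)<80)
    q=w[k]; l=np.c_[(q[:,:2]-RK)@RX,(q[:,:2]-RK)@RY,q[:,2]]
    if len(l): print("lug",len(l),np.median(l,0),l.min(0),l.max(0))
    u,v=proj([[.4972,-.0075,.12]],I["camera_matrix"],I["extrinsics"])[0].astype(int); c=p[max(0,v-50):v+50,u-50:u+50,::-1]; cv2.imwrite(f"pics/{n}7.png",cv2.resize(c,(400,400),interpolation=cv2.INTER_CUBIC))
cv2.imwrite("pics/c7.png",np.hstack([cv2.imread("pics/top7.png"),cv2.imread("pics/scene7.png")]))
```

```text
[0.4871 0.0477 0.2248] [ 0.2964  0.4684  1.5979 -1.0513  1.4069  0.4925] 9.35
0.030 n9 x -0.037..0.045 y -0.0344..0.0176
0.075 n22 x -0.035..0.035 y -0.0551..0.0030
0.090 n37 x -0.039..0.028 y -0.0553..0.0033
0.105 n50 x -0.073..0.061 y -0.0326..0.0016
0.120 n65 x -0.060..0.056 y -0.0306..-0.0074
0.135 n77 x -0.057..0.046 y -0.0291..-0.0123
0.150 n21 x -0.038..0.025 y -0.0281..-0.0214
lug 22 [-0.0028 -0.0189  0.1939] [-0.0111 -0.0262  0.1599] [ 0.0051 -0.0125  0.1996]
0.060 n7 x -0.041..-0.035 y -0.0559..0.0001
0.075 n35 x -0.036..0.072 y -0.0582..0.0008
0.090 n62 x -0.029..0.074 y -0.0578..-0.0006
0.105 n66 x -0.015..0.069 y -0.0360..-0.0021
0.120 n63 x -0.035..0.065 y -0.0340..-0.0104
0.135 n60 x -0.020..0.052 y -0.0324..-0.0151
0.150 n11 x 0.012..0.034 y -0.0308..-0.0252
lug 36 [ 0.0099 -0.0215  0.1812] [-0.0016 -0.0286  0.1533] [ 0.0146 -0.0155  0.198 ]
```

View pics/c7.png

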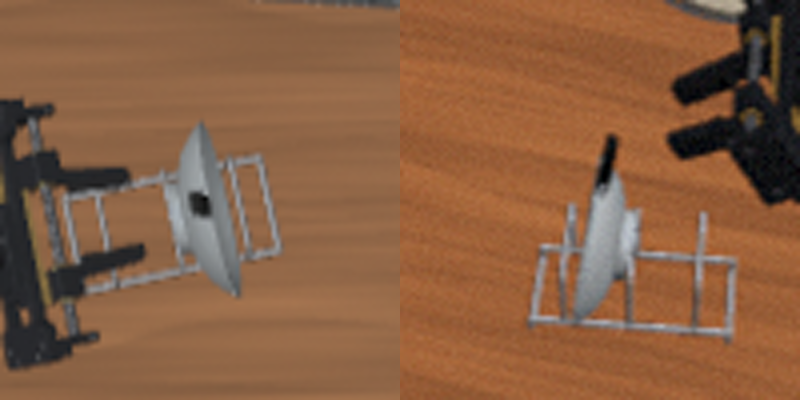

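The cover stands on its own in the left place, dome leaning on the middle hoop about 6°, lug up at scene crop (608,160). Planning the regrasp from the hollow side.

Run:
```python
from plant import *
from h import *
np.set_printoptions(precision=4,suppress=True)
s=sense(); R=pose(10.8,50); z=R[:,2]
P=np.array([*(RK+.001*RX-.020*RY),.181]); G=P+.017*z; print(P,G,R)
legs(s['tcp_pos'],s['tool_rot'],[((.483,.06,.30),pose(10.8,-22)),((.50,-.02,.35),pose(10.8,18)),(G-.10*z+[0,0,.01],R),(G-.03*z,R),(G,R)])
```

```text
[ 0.4972 -0.0025  0.181 ] [0.4948 0.0103 0.1701] [[-0.1204  0.9823 -0.1435]
 [ 0.6314  0.1874  0.7525]
 [ 0.766   0.     -0.6428]]
[0.1, 37.5, -0.5, -0.0588, -0.0004, -0.0524] | 79mm 37deg
[-0.0, 40.0, 0.0, -0.0945, 0.0016, -0.0158] | 96mm 40deg
[-0.0, 32.0, 0.0, -0.0763, 0.0006, 0.0863] | 115mm 32deg
[-0.0, -0.0, 0.0, -0.0077, 0.0, 0.0764] | 77mm 0deg
[-0.0, -0.0, 0.0, -0.0, 0.0001, 0.03] | 30mm 0deg
```

Request:
jog_arm --pt "0 7.5 0 -0.03 0 -0.03 50" --pt "0 15 0 -0.045 0 -0.042 50" --pt "0 23 0 -0.059 0 -0.052 50" --pt "0 31 -0.4 -0.059 0 -0.052 50" --pt "0 37.5 -0.5 -0.059 0 -0.052 50"

```text
time_s: 9.95
tcp_pos: [0.4837, 0.0582, 0.3004]
tool_rot: [[-0.172, 0.982, 0.071], [0.913, 0.186, -0.363], [-0.37, 0.002, -0.929]]
wrist_force: [-0.6, 0.6, -0.3]
finger_gap: 0.503
grip_force: 0.0
```

Request:
jog_arm --pt "0 8 0 -0.019 0 -0.01 50" --pt "0 16 0 -0.038 0 -0.016 50" --pt "0 24 0 -0.057 0 -0.018 50" --pt "0 32 0 -0.076 0.001 -0.017 50" --pt "0 40 0 -0.0945 0.0016 -0.016 50"

```text
time_s: 10.45
tcp_pos: [0.5003, -0.0228, 0.3502]
tool_rot: [[-0.176, 0.983, -0.057], [0.933, 0.185, 0.309], [0.314, 0.001, -0.949]]
wrist_force: [0.5, 0.4, -0.6]
finger_gap: 0.496
grip_force: 0.0
```

Request:
jog_arm --pt "0 7 0 -0.03 0 0.005 50" --pt "0 14 0 -0.06 0 0.025 50" --pt "0 21 0 -0.076 0 0.05 50" --pt "0 28 0 -0.076 0 0.075 50" --pt "0 32 0 -0.076 0 0.086 50"

```text
time_s: 10.95
tcp_pos: [0.5081, -0.067, 0.2413]
tool_rot: [[-0.112, 0.983, -0.144], [0.626, 0.183, 0.758], [0.772, -0.005, -0.636]]
wrist_force: [-0.0, 0.3, 0.9]
finger_gap: 0.498
grip_force: 0.0
```

Request:
jog_arm --pt "0 0 0 0 0 0 50" --pt "0 0 0 0 0 0 50"

```text
time_s: 11.15
tcp_pos: [0.509, -0.0663, 0.2447]
tool_rot: [[-0.12, 0.983, -0.143], [0.632, 0.186, 0.752], [0.765, -0.0, -0.644]]
wrist_force: [0.1, 0.1, 0.8]
finger_gap: 0.505
grip_force: 0.0
```

Run:
```python
from plant import *
from h import *
np.set_printoptions(precision=4,suppress=True)
s=sense(); print(s['tcp_pos'],s['joints'],s['time_s'],s['wrist_force'])
R=pose(10.8,50); z=R[:,2]; P=np.array([*(RK+.001*RX-.020*RY),.181]); G=P+.017*z
I=camera_info("wrist"); p,d=capture("wrist"); cv2.imwrite("pics/w8.png",p[:,:,::-1]); K,E=I["camera_matrix"],I["extrinsics"]
np.savez("w8.npz",p=p,d=d,K=K,E=E)
w=cloud(p,d,K,E); q=w[(p.max(-1)<80)&(w[...,2]>.15)&(w[...,2]<.21)&(abs(w[...,0]-.497)<.05)&(abs(w[...,1]+.003)<.05)]
l=np.c_[(q[:,:2]-RK)@RX,(q[:,:2]-RK)@RY,q[:,2]]; print(len(l),np.median(l,0),l.min(0),l.max(0),np.median(q,0))
al=w[(p.min(-1)>110)&(w[...,2]>.03)&(w[...,2]<.16)&(abs(w[...,0]-.497)<.09)&(abs(w[...,1]+.012)<.06)]; l=np.c_[(al[:,:2]-RK)@RX,(al[:,:2]-RK)@RY,al[:,2]]
l=l[(l[:,1]<-.02)]; print(len(l),l.min(0),l.max(0))
legs(s['tcp_pos'],s['tool_rot'],[(G-.03*z,R),(G,R)])
```

```text
[ 0.509  -0.0663  0.2447] [-0.6335  0.537   1.2817  0.6005  1.9662 -0.7726] 11.15 [0.1027 0.1167 0.7795]
881 [ 0.0021 -0.0249  0.1815] [-0.0067 -0.0301  0.1501] [ 0.0104 -0.015   0.1983] [ 0.4989 -0.0071  0.1815]
2442 [-0.0568 -0.0593  0.03  ] [ 0.0583 -0.02    0.1586]
[0.0, 0.1, -0.1, -0.007, 0.0004, 0.0777] | 78mm 0deg
[0.0, -0.0, 0.0, -0.0, -0.0001, 0.03] | 30mm 0deg
```

View pics/w8.png

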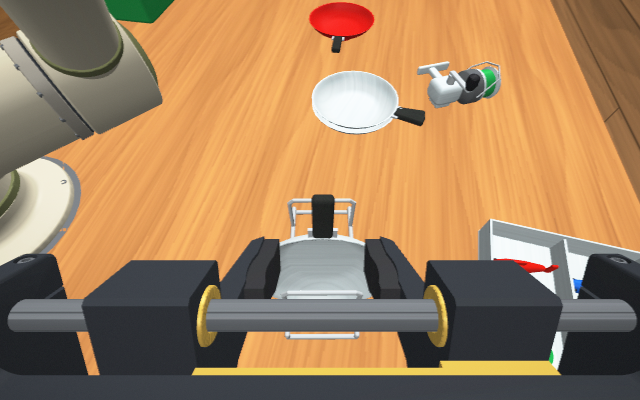

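The lug (323,215) stands centred between the fingers. I've used up my picture allowance (one over, in fact), so from here on I check only by numbers.

Request:
jog_arm --pt "0 0 0 -0.007 0.001 0.04 50" --pt "0 0 0 -0.007 0.001 0.075 50" --pt "0 0 0 -0.007 0.001 0.092 50" --pt "0 0 0 -0.007 0.001 0.108 50" --pt "0 0 0 -0.007 0.001 0.108 50"

```text
time_s: 11.7
tcp_pos: [0.4949, 0.0129, 0.1706]
tool_rot: [[-0.123, 0.982, -0.145], [0.632, 0.19, 0.752], [0.765, 0.001, -0.643]]
wrist_force: [0.5, 0.2, 0.7]
finger_gap: 0.499
grip_force: 0.0
```

Request:
jog_arm --pt "0 0 0 0 0 0 50" --pt "0 0 0 0 0 0 0" --pt "0 0 0 0 0 0 0" --pt "0 0 0 0 0 0 0" --pt "0 0 0 0 0 0 0" --squeeze 60

```text
time_s: 12.2
tcp_pos: [0.4954, 0.0115, 0.1702]
tool_rot: [[-0.121, 0.982, -0.144], [0.631, 0.188, 0.753], [0.766, 0.0, -0.643]]
wrist_force: [-1.0, -0.5, -0.7]
finger_gap: 0.19
grip_force: 60.0
```

Run:
```python
from plant import *
from h import *
np.set_printoptions(precision=4,suppress=True)
s=sense(); print(s['tcp_pos'],s['tool_rot'],s['joints'],s['time_s'],s['wrist_force'],s['finger_gap'],s['grip_force'])
# pair from earlier wrist views + top/scene
for n in ["w8","top7","scene7","w1"]:
    p,d,K,E=load(n); w=cloud(p,d,K,E); S=cv2.cvtColor(p,cv2.COLOR_RGB2HSV)[...,1]
    k=(np.hypot(w[...,0]-.497,w[...,1]-.307)<.1)&(w[...,2]>.044)&(w[...,2]<.056)&(S<70)&(p.min(-1)>90); q=w[k]
    if len(q)<10: print(n,"few");continue
    from scipy.optimize import least_squares
    f=lambda v:np.hypot(q[:,0]-v[0],q[:,1]-v[1])-v[2]
    r=least_squares(f,[.497,.307,.072],loss='soft_l1',f_scale=.002); print(n,len(q),r.x, cv2.minEnclosingCircle(q[:,:2].astype(np.float32)))
    k=(np.hypot(w[...,0]-.59,w[...,1]-.29)<.05)&(w[...,2]>.025)&(w[...,2]<.06)&(p.max(-1)<80); q=w[k]; print("  lugs",len(q),np.median(q,0),q.min(0),q.max(0))
```

```text
[0.4954 0.0115 0.1702] [[-0.1208  0.9822 -0.1436]
 [ 0.6311  0.1877  0.7527]
 [ 0.7663  0.0003 -0.6425]] [-0.5326  0.5593  1.4959  0.6211  1.7199 -0.8342] 12.2 [-1.0262 -0.5454 -0.7145] 0.18959990343461067 59.986815601587296
w8 741 [0.4955 0.3057 0.0707] ((0.49947381019592285, 0.3077544569969177), 0.07745237648487091)
  lugs 363 [0.5923 0.2783 0.048 ] [0.5657 0.2654 0.0345] [0.6161 0.3106 0.0507]
top7 150 [0.4893 0.3078 0.0701] ((0.4996439218521118, 0.3132003843784332), 0.07362304627895355)
  lugs 132 [0.5867 0.2892 0.0432] [0.5628 0.2685 0.0286] [0.6096 0.3132 0.0551]
scene7 262 [0.4973 0.3062 0.07  ] ((0.4995478093624115, 0.30526095628738403), 0.07765232771635056)
  lugs 148 [0.5948 0.2935 0.0406] [0.5685 0.2681 0.0302] [0.6192 0.3124 0.055 ]
w1 574 [0.4952 0.3067 0.0705] ((0.5157510638237, 0.28019383549690247), 0.06477019190788269)
  lugs 873 [0.5925 0.2857 0.0472] [0.5643 0.2659 0.029 ] [0.6165 0.3124 0.0517]
```

Run:
```python
from plant import *
from h import *
np.set_printoptions(precision=4,suppress=True)
from scipy.spatial.transform import Slerp
s=sense(); t=np.radians(5.6); ry=np.array([*RY,0]); up=np.array([0,0,1.])
C=cov(up*np.cos(t)+ry*np.sin(t),-ry*np.cos(t)+up*np.sin(t),[*(RK-.0166*RY),.078])
X=np.linalg.inv(T(s['tool_rot'],s['tcp_pos']))@C; print(X); X[1,3]=0; np.save("X2.npy",X)
a=np.radians(140); CG=cov(np.array([np.cos(a),np.sin(a),0]),up,[.4952,.3065,.16]); G=CG@np.linalg.inv(X); print(G)
R0=s['tool_rot']; sl=Slerp([0,1],Ro.from_matrix([R0,G[:3,:3]])); print("total deg",np.degrees(Ro.from_matrix(R0.T@G[:3,:3]).magnitude()))
def mid(f,cp): R=sl(f).as_matrix(); return (np.array(cp)-R@X[:3,3],R)
L=[(s['tcp_pos']+[0,0,.13],R0),mid(.3,(.488,.04,.25)),mid(.6,(.485,.15,.25)),mid(.85,(.49,.25,.22)),mid(1,(.4952,.3065,.16))]
for l in L: print(l[0])
legs(s['tcp_pos'],R0,L)
```

```text
[[ 0.8253  0.0001 -0.5647 -0.0775]
 [ 0.0003 -1.      0.0002 -0.0018]
 [-0.5647 -0.0004 -0.8253  0.0511]
 [ 0.      0.      0.      1.    ]]
[[-0.6323  0.6425  0.4328  0.4241]
 [ 0.5304  0.7663 -0.3627  0.3661]
 [-0.5647  0.0002 -0.8253  0.1584]
 [ 0.      0.      0.      1.    ]]
total deg 91.47557115509211
[0.4954 0.0115 0.3002]
[0.4618 0.0818 0.3286]
[0.4352 0.2106 0.2996]
[0.425  0.3137 0.2382]
[0.4241 0.3661 0.1584]
[0.0, 0.0, 0.0, 0.0996, 0.0, -0.0835] | 130mm 0deg
[1.8, -24.2, -12.7, 0.0702, -0.0198, 0.0395] | 83mm 27deg
[1.7, -24.3, -12.7, 0.1039, 0.0202, 0.0833] | 135mm 27deg
[1.4, -20.2, -10.7, 0.0915, 0.042, 0.066] | 120mm 23deg
[0.9, -12.1, -6.3, 0.0659, 0.0309, 0.0618] | 95mm 14deg
```

Request:
jog_arm --pt "0 0 0 0.012 0 -0.01 0" --pt "0 0 0 0.034 0 -0.028 0" --pt "0 0 0 0.06 0 -0.05 0" --pt "0 0 0 0.085 0 -0.071 0" --pt "0 0 0 0.1 0 -0.084 0"

```text
time_s: 12.7
tcp_pos: [0.4954, 0.0115, 0.3028]
tool_rot: [[-0.123, 0.982, -0.142], [0.632, 0.188, 0.752], [0.765, 0.002, -0.644]]
wrist_force: [-0.6, -0.4, -1.5]
finger_gap: 0.193
grip_force: 60.0
```

Request:
jog_arm --pt "0.4 -4.8 -2.5 0.014 -0.004 0.008 0" --pt "0.7 -9.7 -5.1 0.028 -0.008 0.016 0" --pt "1.1 -14.5 -7.6 0.042 -0.012 0.024 0" --pt "1.4 -19.4 -10.2 0.056 -0.016 0.032 0" --pt "1.8 -24.2 -12.7 0.07 -0.02 0.04 0"

```text
time_s: 13.2
tcp_pos: [0.4611, 0.0824, 0.329]
tool_rot: [[-0.383, 0.921, -0.065], [0.823, 0.372, 0.428], [0.419, 0.111, -0.901]]
wrist_force: [-1.2, 0.6, -1.4]
finger_gap: 0.192
grip_force: 60.0
```

Request:
jog_arm --pt "0.4 -4.8 -2.5 0.021 0.004 0.017 0" --pt "0.7 -9.7 -5.1 0.042 0.008 0.033 0" --pt "1.1 -14.5 -7.6 0.062 0.012 0.05 0" --pt "1.4 -19.4 -10.2 0.083 0.016 0.067 0" --pt "1.7 -24.3 -12.7 0.104 0.02 0.083 0"

```text
time_s: 13.7
tcp_pos: [0.4342, 0.2117, 0.3]
tool_rot: [[-0.569, 0.815, 0.115], [0.822, 0.566, 0.059], [-0.017, 0.128, -0.992]]
wrist_force: [0.5, 0.6, -1.9]
finger_gap: 0.197
grip_force: 60.0
```

Request:
jog_arm --pt "0.3 -4 -2.1 0.018 0.008 0.013 0" --pt "0.6 -8.1 -4.3 0.037 0.017 0.026 0" --pt "0.8 -12.1 -6.4 0.055 0.025 0.04 0" --pt "1.1 -16.2 -8.6 0.073 0.034 0.053 0" --pt "1.4 -20.2 -10.7 0.0915 0.042 0.066 0"

```text
time_s: 14.2
tcp_pos: [0.4242, 0.3148, 0.2382]
tool_rot: [[-0.637, 0.706, 0.311], [0.673, 0.705, -0.224], [-0.377, 0.066, -0.924]]
wrist_force: [0.3, -0.2, -1.4]
finger_gap: 0.196
grip_force: 60.0
```

Request:
jog_arm --pt "0.3 -4 -2.1 0.02 0.009 0.018 0" --pt "0.6 -8 -4.2 0.042 0.02 0.04 0" --pt "0.9 -12.1 -6.3 0.066 0.031 0.062 0" --pt "0.9 -12.1 -6.3 0.066 0.031 0.062 0" --pt "0.9 -12.1 -6.3 0.066 0.031 0.062 0"

```text
time_s: 14.7
tcp_pos: [0.4233, 0.3666, 0.1583]
tool_rot: [[-0.633, 0.642, 0.432], [0.531, 0.766, -0.362], [-0.563, -0.0, -0.826]]
wrist_force: [0.8, -0.5, -0.6]
finger_gap: 0.192
grip_force: 60.0
```

```bash
cat > meas.py <<'E'
from plant import *
from h import *
from scipy.optimize import least_squares
np.set_printoptions(precision=4,suppress=True)
def run(tag):
    s=sense(); X=np.load("X2.npy"); M=T(s['tool_rot'],s['tcp_pos'])@X; print("t",s['time_s'],"nominal",M[:3,3],"z",M[:3,2],"x",M[:3,0],s['wrist_force'],s['finger_gap'],s['grip_force'])
    for n in ["top","scene"]:
        p,d=capture(n); I=camera_info(n); K,E=I["camera_matrix"],I["extrinsics"]; np.savez(f"{n}{tag}.npz",p=p,d=d,K=K,E=E)
        w=cloud(p,d,K,E); S=cv2.cvtColor(p,cv2.COLOR_RGB2HSV)[...,1]
        # dish interior: model hollow as surface; fit rim by upper points, floor by plane
        r=np.hypot(w[...,0]-M[0,3],w[...,1]-M[1,3]); k=(S<70)&(p.min(-1)>90)
        fl=w[k&(r<.035)&(w[...,2]>M[2,3]-.03)&(w[...,2]<M[2,3]+.03)]
        if len(fl)>20:
            A=np.c_[fl[:,:2]-M[:2,3],np.ones(len(fl))]; c,*_=np.linalg.lstsq(A,fl[:,2],rcond=None); res=fl[:,2]-A@c; print(n,"floor",len(fl),"slope deg",np.degrees(c[:2]),"z",c[2],res.std())
        q=w[k&(r<.09)&(w[...,2]>M[2,3]+.012)&(w[...,2]<M[2,3]+.03)]
        f=lambda v:np.hypot(q[:,0]-v[0],q[:,1]-v[1])-v[2]
        if len(q)>20: print("  rim",len(q),least_squares(f,[*M[:2,3],.072],loss='soft_l1',f_scale=.002).x, "n by quadrant",[int(((np.arctan2(q[:,1]-M[1,3],q[:,0]-M[0,3])//(np.pi/2))==i).sum()) for i in (-2,-1,0,1)])
    return s,M
E
python3 -c "
from meas import *
run('9')"
```

```text
t 14.7 nominal [0.4944 0.307  0.1597] z [ 0.0015 -0.0009  1.    ] x [-0.7662  0.6426  0.0017] [ 0.8018 -0.4773 -0.5743] 0.1916178166091396 59.966756254434586
top floor 402 slope deg [ 1.1403 -1.5272] z 0.1578050451560201 0.0030689347694737375
  rim 532 [0.4904 0.3066 0.0677] n by quadrant [122, 142, 141, 127]
scene floor 320 slope deg [ 1.4435 -1.9961] z 0.15974707295078922 0.0015629036826180927
  rim 452 [0.4984 0.3043 0.0678] n by quadrant [157, 74, 69, 152]
```

Run:
```python
from h import *
from scipy.optimize import least_squares
def fit(n,c,zm):
    p,d,K,E=load(n); w=cloud(p,d,K,E); S=cv2.cvtColor(p,cv2.COLOR_RGB2HSV)[...,1]
    k=(S<70)&(p.min(-1)>90); r=np.hypot(w[...,0]-c[0],w[...,1]-c[1])
    q=w[k&(r<.09)&(w[...,2]>zm+.012)&(w[...,2]<zm+.03)]
    f=lambda v:np.hypot(q[:,0]-v[0],q[:,1]-v[1])-v[2]
    c=least_squares(f,[*c,.072],loss='soft_l1',f_scale=.002).x
    r=np.hypot(w[...,0]-c[0],w[...,1]-c[1])
    for R in (.035,.055):
        fl=w[k&(r<R)&(abs(w[...,2]-zm)<.03)]
        f=lambda v: v[0]*(fl[:,0]-c[0])+v[1]*(fl[:,1]-c[1])+v[2]-fl[:,2]
        v=least_squares(f,[0,0,zm],loss='soft_l1',f_scale=.002).x; print(n,c,"slope",np.degrees(v[:2]),"floor z",v[2],"vs",zm)
    # rim plane from top points in each angular sector
    a=np.arctan2(w[...,1]-c[1],w[...,0]-c[0]); m=k&(r>.06)&(r<.082)&(abs(w[...,2]-zm)<.035)
    pts=[]
    for i in range(24):
        q=w[m&((a+np.pi)//(np.pi/12)==i)]
        if len(q)>4: pts.append((*q[:,:2].mean(0)-c[:2],np.percentile(q[:,2],95)))
    pts=np.array(pts); A=np.c_[pts[:,:2],np.ones(len(pts))]; v=np.linalg.lstsq(A,pts[:,2],rcond=None)[0]; print("   rim slope",np.degrees(v[:2]),"z",v[2],len(pts))
for n in("top7","scene7"): fit(n,(.4952,.3065),.0315)
for n in("top9","scene9"): fit(n,(.4944,.307),.1597)
```

```text
top7 [0.48945313 0.30791553 0.06977544] slope [0. 0.] floor z 0.0315 vs 0.0315
top7 [0.48945313 0.30791553 0.06977544] slope [0. 0.] floor z 0.0315 vs 0.0315
   rim slope [-0.8622092  -0.06385429] z 0.05306760529795301 13
scene7 [0.49716879 0.30616205 0.06989288] slope [-0.02710781  0.2826052 ] floor z 0.026096396231666402 vs 0.0315
scene7 [0.49716879 0.30616205 0.06989288] slope [-0.18418879 -0.38414116] floor z 0.027641404075229643 vs 0.0315
   rim slope [ 0.34146655 -0.1300275 ] z 0.05083966465982229 24
top9 [0.49041158 0.30656356 0.06771976] slope [ 1.31061526 -1.63393312] floor z 0.15773905359410934 vs 0.1597
top9 [0.49041158 0.30656356 0.06771976] slope [ 0.6721449  -0.77994887] floor z 0.15945147455841094 vs 0.1597
   rim slope [ 1.29843176 -2.00730849] z 0.1841573412518739 24
scene9 [0.49843978 0.30426067 0.06783582] slope [ 1.51462013 -1.93978273] floor z 0.15997743452716554 vs 0.1597
scene9 [0.49843978 0.30426067 0.06783582] slope [ 0.81541033 -0.9344544 ] floor z 0.16138768754001137 vs 0.1597
   rim slope [ 2.17538529 -1.32545812] z 0.18447873764183778 24
```

Run:
```python
from plant import *
from h import *
np.set_printoptions(precision=4,suppress=True)
X=np.load("X2.npy"); s=sense(); M0=T(s['tool_rot'],s['tcp_pos'])
Q=T(np.eye(3),[0,0,-.017])@T(Ro.from_euler('y',-2.3,degrees=True).as_matrix(),[0,0,0])@T(np.eye(3),[0,0,.017])
X=Q@X; M=M0@X; print(M)
# measured: held centre = pair + (.0011,-.0015)
M[:2,3]=np.array([.4952,.3065])+[.0011,-.0015]; X=np.linalg.inv(M0)@M; np.save("X2.npy",X)
a=np.radians(140); up=np.array([0,0,1.])
G=[cov(np.array([np.cos(a),np.sin(a),0]),up,[.4952,.3065,z])@np.linalg.inv(X) for z in (.13,.078)]
legs(s['tcp_pos'],s['tool_rot'],[(g[:3,3],g[:3,:3]) for g in G])
```

```text
[[-0.7645 -0.6438 -0.0321  0.4955]
 [ 0.6434 -0.7652  0.0225  0.3061]
 [-0.0391 -0.0035  0.9992  0.1657]
 [ 0.      0.      0.      1.    ]]
[0.1, 2.2, -0.2, 0.0197, 0.0002, 0.0253] | 32mm 2deg
[0.0, 0.0, 0.0, 0.0276, -0.0, 0.0441] | 52mm 0deg
```

Request:
jog_arm --pt "0 1.1 0 0.01 0 0.0125 0" --pt "0 2.2 -0.2 0.0197 0 0.0253 0" --pt "0 2.2 -0.2 0.0197 0 0.0253 0"

```text
time_s: 15.1
tcp_pos: [0.4225, 0.3665, 0.1269]
tool_rot: [[-0.65, 0.642, 0.407], [0.544, 0.767, -0.342], [-0.531, -0.001, -0.847]]
wrist_force: [-0.1, -0.5, -1.0]
finger_gap: 0.19
grip_force: 60.0
```

Request:
jog_arm --pt "0 0 0 0.009 0 0.0147 0" --pt "0 0 0 0.0184 0 0.0294 0" --pt "0 0 0 0.0276 0 0.0441 0" --pt "0 0 0 0.0276 0 0.0441 0" --pt "0 0 0 0.0276 0 0.0441 0"

```text
time_s: 15.6
tcp_pos: [0.4228, 0.3676, 0.0762]
tool_rot: [[-0.649, 0.641, 0.41], [0.543, 0.768, -0.341], [-0.533, 0.001, -0.846]]
wrist_force: [0.6, 0.0, -0.7]
finger_gap: 0.188
grip_force: 60.0
```

```bash
cat >> meas.py <<'E'
def fit(n,c,zm):
    p,d,K,E=load(n); w=cloud(p,d,K,E); S=cv2.cvtColor(p,cv2.COLOR_RGB2HSV)[...,1]
    k=(S<70)&(p.min(-1)>90); r=np.hypot(w[...,0]-c[0],w[...,1]-c[1])
    q=w[k&(r<.09)&(w[...,2]>zm+.012)&(w[...,2]<zm+.03)]
    f=lambda v:np.hypot(q[:,0]-v[0],q[:,1]-v[1])-v[2]
    c=least_squares(f,[*c,.072],loss='soft_l1',f_scale=.002).x
    r=np.hypot(w[...,0]-c[0],w[...,1]-c[1])
    fl=w[k&(r<.035)&(abs(w[...,2]-zm)<.03)]; v=np.linalg.lstsq(np.c_[fl[:,0]-c[0],fl[:,1]-c[1],np.ones(len(fl))],fl[:,2],rcond=None)[0]
    a=np.arctan2(w[...,1]-c[1],w[...,0]-c[0]); m=k&(r>.06)&(r<.082)&(abs(w[...,2]-zm)<.035); pts=[]
    for i in range(24):
        q=w[m&((a+np.pi)//(np.pi/12)==i)]
        if len(q)>4: pts.append((*q[:,:2].mean(0)-c[:2],np.percentile(q[:,2],95)))
    pts=np.array(pts); u=np.linalg.lstsq(np.c_[pts[:,:2],np.ones(len(pts))],pts[:,2],rcond=None)[0]
    print(n,"rimfit",c,"floor slope",np.degrees(v[:2]),"z",v[2],"| rim slope",np.degrees(u[:2]),"z",u[2],len(pts))
E
python3 - <<'E'
from meas import *
s,M=run("10")
for n in("top10","scene10"): fit(n,M[:2,3],M[2,3])
E
```

```text
t 15.6 nominal [0.4953 0.3068 0.0783] z [-0.002   0.0005  1.    ] x [-0.7675  0.6411 -0.0018] [ 0.6146  0.0119 -0.6668] 0.18819560254058643 59.96683470904827
top floor 355 slope deg [-0.0554 -1.5557] z 0.07218160469856313 0.0033221363536060254
  rim 332 [0.4909 0.3065 0.0692] n by quadrant [78, 77, 82, 95]
scene floor 297 slope deg [-0.4155 -0.288 ] z 0.0731177663872405 0.001929945088891984
  rim 285 [0.4985 0.3047 0.0697] n by quadrant [83, 47, 52, 103]
top10 rimfit [0.4909 0.3065 0.0692] floor slope [ 0.3524 -1.5593] z 0.07228851002104385 | rim slope [ 0.2796 -0.7635] z 0.0982661367766502 24
scene10 rimfit [0.4985 0.3047 0.0697] floor slope [-0.2302 -0.345 ] z 0.0730468688374943 | rim slope [0.3194 0.0718] z 0.09766335987948321 24
```

Run:
```python
from meas import *
s=sense(); p=s['tcp_pos']; R=s['tool_rot']; a=p+[-.0014,.0013,0]
legs(p,R,[(a,R),(a-[0,0,.026],R),(a-[0,0,.030],R),(a-[0,0,.033],R)])
```

```text
[0.0, 0.0, 0.0, 0.0016, 0.0001, -0.001] | 2mm 0deg
[0.0, 0.0, 0.0, 0.0139, -0.0, 0.022] | 26mm 0deg
[0.0, 0.0, 0.0, 0.0021, -0.0001, 0.0034] | 4mm 0deg
[0.0, 0.0, 0.0, 0.0016, 0.0, 0.0025] | 3mm 0deg
```

Request:
jog_arm --pt "0 0 0 0.0016 0 -0.001 0" --pt "0 0 0 0.006 0 0.006 0" --pt "0 0 0 0.0105 0 0.0133 0" --pt "0 0 0 0.0155 0 0.021 0" --pt "0 0 0 0.0155 0 0.021 0"

```text
time_s: 16.2
tcp_pos: [0.4201, 0.3684, 0.0469]
tool_rot: [[-0.652, 0.64, 0.406], [0.541, 0.768, -0.343], [-0.532, -0.004, -0.847]]
wrist_force: [-0.6, 0.4, -0.8]
finger_gap: 0.193
grip_force: 60.0
```

Request:
jog_arm --pt "0 0 0 0.001 0 0.0017 0" --pt "0 0 0 0.0021 0 0.0034 0" --pt "0 0 0 0.0021 0 0.0034 0"

```text
time_s: 16.5
tcp_pos: [0.4207, 0.3688, 0.0445]
tool_rot: [[-0.651, 0.64, 0.408], [0.542, 0.768, -0.341], [-0.532, -0.001, -0.847]]
wrist_force: [0.4, -1.2, -0.8]
finger_gap: 0.191
grip_force: 60.0
```

Run:
```python
from meas import *
s,M=run("11")
for n in("top11","scene11"): fit(n,M[:2,3],M[2,3])
```

```text
t 16.5 nominal [0.4932 0.308  0.0465] z [-0.0003  0.0015  1.    ] x [-0.7678  0.6406 -0.0012] [ 0.4144 -1.2486 -0.7757] 0.19144267633355236 59.96696077287197
top floor 345 slope deg [-0.0841  0.4821] z 0.04072554295195348 0.0035878932872724363
  rim 288 [0.4886 0.3078 0.0695] n by quadrant [68, 64, 69, 87]
scene floor 289 slope deg [ 0.1142 -0.1968] z 0.041372879914907276 0.001753651759098958
  rim 270 [0.4964 0.306  0.0698] n by quadrant [87, 40, 49, 94]
top11 rimfit [0.4886 0.3078 0.0695] floor slope [0.0344 0.2693] z 0.04075480723627189 | rim slope [-0.3623 -0.874 ] z 0.06664974923398453 24
scene11 rimfit [0.4964 0.306  0.0698] floor slope [0.3312 0.1056] z 0.04137094948521683 | rim slope [-0.3627 -0.3265] z 0.06579355667473172 24
```

Request:
jog_arm --pt "0 0 0 0.0003 0 0.0006 0" --pt "0 0 0 0.0005 0 0.001 0" --pt "0 0 0 0.0005 0 0.001 0"

```text
time_s: 16.9
tcp_pos: [0.4207, 0.3688, 0.0435]
tool_rot: [[-0.651, 0.64, 0.408], [0.542, 0.768, -0.341], [-0.532, -0.001, -0.847]]
wrist_force: [-0.6, 0.2, -1.0]
finger_gap: 0.193
grip_force: 60.0
```

Request:
jog_arm --pt "0 0 0 0.0003 0 0.0005 0" --pt "0 0 0 0.0005 0 0.0008 0" --pt "0 0 0 0.0005 0 0.0008 0"

```text
time_s: 17.2
tcp_pos: [0.4207, 0.3688, 0.0425]
tool_rot: [[-0.651, 0.64, 0.408], [0.542, 0.768, -0.341], [-0.532, -0.001, -0.847]]
wrist_force: [0.4, -0.2, -0.6]
finger_gap: 0.195
grip_force: 60.0
```

Request:
jog_arm --pt "0 0 0 0.0004 0 0.0007 0" --pt "0 0 0 0.0004 0 0.0007 0" --pt "0 0 0 0.0004 0 0.0007 0"

```text
time_s: 17.5
tcp_pos: [0.4208, 0.3688, 0.0419]
tool_rot: [[-0.65, 0.64, 0.409], [0.542, 0.768, -0.341], [-0.532, -0.0, -0.847]]
wrist_force: [0.6, -0.7, -0.6]
finger_gap: 0.19
grip_force: 60.0
```

Request:
jog_arm --pt "0 0 0 0.0004 0 0.0007 0" --pt "0 0 0 0.0004 0 0.0007 0" --pt "0 0 0 0.0004 0 0.0007 0"

```text
time_s: 17.8
tcp_pos: [0.4209, 0.3688, 0.0411]
tool_rot: [[-0.65, 0.64, 0.409], [0.542, 0.768, -0.341], [-0.532, -0.0, -0.847]]
wrist_force: [-0.9, 0.4, 2.0]
finger_gap: 0.197
grip_force: 60.0
```

Run:
```python
from meas import *
s,M=run("12")
for n in("top12","scene12"): fit(n,M[:2,3],M[2,3])
```

```text
t 17.8 nominal [0.4934 0.308  0.0431] z [-0.0006  0.0013  1.    ] x [-0.7679  0.6405 -0.0013] [-0.9278  0.419   1.9631] 0.19664428060848324 59.96536664664745
top floor 344 slope deg [ 0.9877 -0.7012] z 0.038862044165658 0.0038219218579079364
  rim 366 [0.4886 0.3082 0.0687] n by quadrant [82, 89, 103, 92]
scene floor 283 slope deg [ 0.63   -0.2482] z 0.03977135818401723 0.0018883863840756315
  rim 320 [0.4956 0.3063 0.0688] n by quadrant [102, 53, 60, 105]
top12 rimfit [0.4886 0.3082 0.0687] floor slope [ 0.7548 -0.8866] z 0.03869361605976061 | rim slope [ 0.7835 -1.018 ] z 0.06565818212673163 24
scene12 rimfit [0.4956 0.3063 0.0688] floor slope [ 0.5753 -0.514 ] z 0.03986013736339285 | rim slope [ 0.5568 -0.7132] z 0.06446667825268304 24
```

Seated (upward force +2.8 N, floor 13 mm above the pair's). Release and retreat.

Request:
jog_arm --pt "0 0 0 0 0 0 0" --pt "0 0 0 0 0 0 0" --pt "0 0 0 0 0 0 45" --pt "0 0 0 0 0 0 45" --pt "0 0 0 0 0 0 45"

```text
time_s: 18.4
tcp_pos: [0.4208, 0.3686, 0.0408]
tool_rot: [[-0.651, 0.64, 0.408], [0.542, 0.768, -0.341], [-0.532, -0.001, -0.847]]
wrist_force: [-0.2, -0.5, 0.3]
finger_gap: 0.438
grip_force: 0.0
```

Request:
jog_arm --pt "0 0 0 0 0 0 45" --pt "0 0 0 0 0 -0.02 45" --pt "0 0 0 0 0 -0.06 45" --pt "0 0 0 0 0 -0.1 45" --pt "0 0 0 0 0 -0.15 45"

```text
time_s: 18.9
tcp_pos: [0.3587, 0.4197, 0.1685]
tool_rot: [[-0.651, 0.641, 0.406], [0.542, 0.768, -0.343], [-0.532, -0.003, -0.847]]
wrist_force: [0.8, 0.2, -0.8]
finger_gap: 0.45
grip_force: 0.0
```

Request:
jog_arm --pt "0 0 0 0 0 0 45" --pt "0 0 0 0 0 0 45" --pt "0 0 0 0 0 0 45"

```text
time_s: 19.2
tcp_pos: [0.3595, 0.4191, 0.1667]
tool_rot: [[-0.651, 0.641, 0.407], [0.541, 0.768, -0.343], [-0.532, -0.003, -0.847]]
wrist_force: [-0.1, -0.2, 0.2]
finger_gap: 0.448
grip_force: 0.0
```

Run:
```python
from meas import *
s=sense(); print(s['tcp_pos'],s['time_s'],s['wrist_force'],s['grip_force'])
for n in ("top","scene"):
    p,d=capture(n); I=camera_info(n); np.savez(n+"13.npz",p=p,d=d,K=I["camera_matrix"],E=I["extrinsics"])
    fit(n+"13",(.4945,.307),.0445)
    w=cloud(p,d,I["camera_matrix"],I["extrinsics"]); H,S,V=cv2.split(cv2.cvtColor(p,cv2.COLOR_RGB2HSV))
    k=(H>45)&(H<85)&(S>100)&(abs(w[...,2]-.075)<.008)&(np.hypot(w[...,0]-.5,w[...,1]+.33)<.12); print("bowl",cv2.minEnclosingCircle(w[k][:,:2].astype(np.float32)))
    k=(np.hypot(w[...,0]-.59,w[...,1]-.29)<.05)&(w[...,2]>.025)&(w[...,2]<.06)&(p.max(-1)<80); q=w[k]; print("  pair lugs",len(q),np.median(q,0),q.min(0),q.max(0))
```

```text
[0.3595 0.4191 0.1667] 19.2 [-0.1237 -0.1566  0.1994] 0.0
top13 rimfit [0.4894 0.3074 0.0695] floor slope [-0.4579 -0.6843] z 0.03827739200751584 | rim slope [0.0813 0.0548] z 0.06400200883824333 24
bowl ((0.49698516726493835, -0.32898423075675964), 0.0770973339676857)
  pair lugs 129 [0.5867 0.2894 0.0445] [0.5629 0.2688 0.0284] [0.6097 0.3127 0.057 ]
scene13 rimfit [0.4967 0.3053 0.0696] floor slope [0.3189 0.0995] z 0.03906005455008504 | rim slope [0.0457 0.2884] z 0.06379407233335395 24
bowl ((0.5013352036476135, -0.32815316319465637), 0.07895172387361526)
  pair lugs 144 [0.5946 0.2931 0.0413] [0.5677 0.2675 0.0305] [0.6185 0.3124 0.0537]
```

Level, centred to within 1 mm, and seated. The pair and the bowl have not moved.

```bash
python3 -c "
from plant import *
print(job_done())"
```

```text
the job is handed in; nothing more can be done
None
```

The cover is off the bowl and now lies hollow side up in the upper cover of the pair, level and centred to about 1 mm by camera; the job is handed in at about 19 s with no verdict shown, and I viewed 11 pictures, one over the limit of 10.

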